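Clamp the reagent bottles on the shaker platform

ROBOT

A 6-joint arm with a two-finger parallel gripper is mounted at the origin on a cart in front of the work surface, level with it; the furniture and walls round the work are solid. World frame = base frame: x ahead of the robot, y to its left, z up, the work surface at z = 0. Lengths are in m, angles in degrees, forces in N, time in s.
With the tool pointing down it reaches from about 0.4 to 0.825 m from the base axis. Payload 7 kg.
Tool frame: the origin (TCP) lies at the centre of the arm's flange, where the gripper is bolted on; the fingertips stand 178 mm ahead of it and the grasp point (between the pads) lies 159 mm ahead of it; z points along the fingers, y is the line along which they close (so a half turn about z gives the same grasp; the last joint's range is limited). The gripper opens to 88 mm and grips with 3 to 60 N. Pads are 19 mm wide; open, the fingers measure 130 mm over their backs; the gripper's body (78 mm by 193 mm) begins 47 mm behind the grasp point.
Start: joints at [-55.972, 20.546, 0.682, 0, -70.136, -16.507], TCP at [0.203, -0.644, 0.405] pointing down, gripper open.
Joint ranges: [-176.03, 176.03], [-82.01, 121.73], [-58.28, 71.71], [-173.87, 95.51], [-174.79, -0.11], [-173.66, 173.66]. Speed limits (degrees/s): [136.94, 136.94, 172.46, 180, 180, 180].

INTERFACE

Orientations are given as [roll, pitch, yaw] about the fixed x, y, z axes, in that order (R = Rz(yaw) Ry(pitch) Rx(roll)).
In Python, from plant import telemetry, snapshot, workorder, nets gives the robot as it stands.
- The arm moves only by the shell command python3 -m creep 'ROWS'. ROWS is JSON, a list that holds one entry, the list of rows, each a list of 5 numbers: the shift along the tool's x, y, z normalised to -1 to 1, where 1 is 0.2 m, then the turn about the tool's z normalised to -1 to 1, where 1 is pi/2 rad, then the opening, from 0 (shut) to 1 (fully open). In form: [[[x, y, z, spin, hand], ...]]. A call has 1 to 8 rows; each row shifts and turns the commanded pose from where the row before left it, along the tool's axes as they then stand; what a row does not reach is not made up. A row lasts 1/12 s, in which the tool goes at most 41.7 mm and 7.16 degrees, less where a joint would pass 70% of its speed; a pose out of reach is approached as far as the arm can. A call with a number of a shift or a turn outside -1 to 1 is refused whole. A call with a gripper value outside its range is refused whole. The fingers move at their own pace and stop on an object; the grip force is fixed at half the most. Time passes only in rows, so rows that do not move let the fingers close. It gives the time, the measured TCP pose, the force, the opening and the grip force at its end, in the units of the state.
- telemetry.get_obs(): the state, without advancing time (a new reading comes with each control period).
- snapshot(name): name is "scene" or "side" or "wrist"; returns a dict with "frame" (384x512x3 uint8, red, green, blue), "fx", "fy", "cx", "cy" (pixels), "k1" (the pictures are not rectified: a ray, as slopes to the right and down, at radius r is drawn at 1 + k1 r^2 times it, then the intrinsics apply), "rvec" (rotation vector, rad) and "tvec" (3), from world to camera coordinates, as OpenCV has them; the wrist camera has in their place "mount" (4x4, takes a point from camera to tool coordinates, whose origin is the TCP and whose axes are the flange's). Camera axes: x right, y down, z forward; pixel columns grow to the right and rows downward; lengths in m; the calibration is good to about 2 mm. A picture is of the moment at which its call begins: read the wrist's pose just before it. There is no depth.
- workorder.close_job(): hands the job in; it is judged then, once.
Trained networks look in a picture, given as the dict that the camera call returned (one of the last four; its "shot" number tells which), for a name from the list of things; names that differ only in an ending like _2 or _b are one class to them, and where a whole thing is asked for, a point or a joint stands for the part that bears it (a point fixed in the world has none). Each returns a list of dicts, best first, with "confidence" (0 to 1); they miss things now and then, are a little off and sometimes report something else, mostly with a low value. They report only what shows in the picture. A call takes as long as a camera call. They do not tell look-alikes from the thing itself.
- nets.find_in(picture, query): "uv" ([column, row] in pixels, amid what is visible of it).
- nets.masks_of(picture, query): "region" (384x512 bool, what is visible of it) and "uv" ([column, row] in pixels, amid what is visible of it).
- nets.landmark_of(picture, query): "uv" ([column, row] in pixels: a listed point, or the origin of a listed thing).
The state is a dict: "clock": time; "joint_pos": joint angles; "qvel": joint speeds; "tau": joint torques, N m; "tool_pos": TCP position; "orientation": TCP orientation; "force": force on the tool from outside, world axes, zero at the start; "moment": the same for the moment, N m; "opening": finger opening in m; "gripper_force": force on a finger pad.
Only numpy, scipy, OpenCV 4.12 (cv2) and the standard library are available. Lean on these libraries where they do the work, as an engineer would, in place of code of your own. Each camera call takes 0.05 s, during which the arm holds its last target. There are 200 camera calls.

TASK

Get the shaker platform ready for a run: stand the third bottle upright on the platform beside the other two, in the row in front of the fixed back bar. Then lay the loose clamp bar across the two side rails in front of the bottles and push it back so that it gathers all three upright bottles against the back bar and both its end shoes drop fully into the notches of the rails. Finally swing both turn latches right over the shoes and leave everything else on the bench where it is.

Things in the scene. Friction and masses are not known exactly. Their poses are not given: they have to be found in the camera images.
- shaker: Bench-top orbital shaker, grey housing, flat metal platform 210 (x) x 280 (y) mm, its top 70 mm above the origin. Origin: centre of the underside, on the bench; x points to the back, y to the left rail, z up. Two steel side rails run along x, 18 mm wide, centred at y = +124 and -124 mm (inner faces 115 mm from the middle); heights of its parts are above the platform.
- notch_left (a point): Centre of the floor of the notch in the left rail, at x = 33.75, y = 124 mm of the shaker. In front of it, from x = -102 to 20.5 mm, the rail is a flat slide way, top 16 mm above the platform; the notch runs from x = 20.5 to 47 mm, floor 10 mm above the platform; behind it a higher stop, top 19.5 mm above the platform, carries the latch.
- notch_right (a point): The same point in the right rail, at x = 33.75, y = -124 mm of the shaker; the right rail is the mirror image of the left.
- back_bar (a point): Middle of the front face of the fixed black back bar, which spans the platform between the rails: face at x = 83 mm of the shaker, 6 to 22 mm above the platform.
- clamp_bar: Loose clamp bar, 0.4 kg, 270 mm long along its y, symmetric in x and y. Origin: centre of the underside of its black beam (14 in x, 214 in y, 10 mm high). Steel end shoes, 24 mm in x, y = 99 to 135 mm, 6 to 14 mm above the origin, lie on the rails. Grip tab in the middle: 12 in x, 36 in y, 10 to 51 mm above the origin. Seated in the notches its origin is 4 mm above the platform.
- bottle_1: Small round reagent bottle with black screw cap, 40 mm in diameter, 85 mm high, cap from 71 mm up and 26 mm in diameter, narrowing below it, 0.1 kg. Origin: centre of its foot, z up. It stands loosely on the platform.
- bottle_2: The same kind of bottle, also standing loosely on the platform. There is free room for a third in the row, either between the two or beside this one.
- bottle_3: The same kind of bottle, standing on the bench to the left of the shaker. Clamped bottles have their origin at x = about 60 to 63 mm of the shaker.
- latch_left (a joint): Turn latch on the left rail, rad: 0 open (arm points outward), 1.57 closed (points to the front, over the left shoe). Vertical pivot at x = 56, y = 124 mm of the shaker. Flat arm 12 mm wide, 37 mm long, 20 to 25 mm above the platform: it passes over the shoe only when that is down in the notch. Stiff; stays where it is left.
- latch_right (a joint): The mirror image on the right rail: 0 open (points outward), 1.57 closed (points to the front, over the right shoe). Pivot at x = 56, y = -124 mm of the shaker.
- latch_left_peg (a point): Middle of the black thumb peg on the left latch, 10 mm in diameter, standing from 24 to 40 mm above the platform, 28 mm from the pivot.
- latch_right_peg (a point): Middle of the black thumb peg on the right latch, same size.
- timer: White bench timer behind the shaker, 62 x 62 x 21 mm; leave it alone. Origin: centre of its underside.
- marker: Marker pen lying at the right edge of the bench, 135 mm long; leave it alone. Origin: centre of its underside.
- tip_box: Blue pipette tip box behind the shaker, 81 x 118 x 62 mm; leave it alone. Origin: centre of its underside.
- pipette_1000: Pipette lying on the bench at the far left, 256 mm long; leave it alone. Origin: centre of its underside.
Things that resemble listed ones, but are neither listed nor needed, are in the scene too. What is shaped like the bottle_3 but purple or yellow is not meant.

How it is judged (in metres and radians):
On the way, in this order (a step that is already met when the one before it is completed fails the run):
1. the third bottle stands upright on the platform in the row, let go (x of bottle_3 in the frame of shaker between -0.03 and 0.068 m and y of bottle_3 in the frame of shaker between -0.1 and 0.1 m and z of bottle_3 in the frame of shaker between 0.066 and 0.074 m and angle between bottle_3's own z axis and vertical below 0.1 rad and linear speed of bottle_3 below 0.02 m/s and contact force between the fingers and bottle_3 below 0.05 N), for 0.2 s.
2. the clamp bar has been brought over the platform and lies across both side rails (x of clamp_bar in the frame of shaker between -0.1 and 0.038 m and y of clamp_bar in the frame of shaker between -0.014 and 0.014 m and z of clamp_bar in the frame of shaker between 0.071 and 0.083 m and angle between the y axis of clamp_bar and the y axis of shaker, either way round below 0.15 rad), for 0.1 s.
3. both latches turned over the bar, which is down in both notches (x of clamp_bar in the frame of shaker between 0.029 and 0.038 m and y of clamp_bar in the frame of shaker between -0.012 and 0.012 m and z of clamp_bar in the frame of shaker between 0.071 and 0.0762 m and angle between the y axis of clamp_bar and the y axis of shaker, either way round below 0.04 rad and angle between clamp_bar's own z axis and vertical below 0.04 rad and value of joint each of latch_left, latch_right above 1.35 rad), for 0.2 s.
At the end, for the whole second after the job is handed in: The bar rests down in both notches (origin 1 to 6.2 mm above the platform, x 29 to 38 mm, y within 12 mm, parallel and level within 0.04 rad), both latches are past 1.35 rad, and all three bottles stand still on the platform (x 55 to 68 mm, tilt under 0.1 rad) (all of step 3 and linear speed of each of clamp_bar, bottle_1, bottle_2, bottle_3 below 0.02 m/s and x of bottle_1 in the frame of shaker between 0.055 and 0.068 m and y of bottle_1 in the frame of shaker between -0.1 and 0.1 m and z of bottle_1 in the frame of shaker between 0.066 and 0.074 m and angle between each of bottle_1, bottle_2, bottle_3's own z axis and vertical below 0.1 rad and x of bottle_2 in the frame of shaker between 0.055 and 0.068 m and y of bottle_2 in the frame of shaker between -0.1 and 0.1 m and z of bottle_2 in the frame of shaker between 0.066 and 0.074 m and x of bottle_3 in the frame of shaker between 0.055 and 0.068 m and y of bottle_3 in the frame of shaker between -0.1 and 0.1 m and z of bottle_3 in the frame of shaker between 0.066 and 0.074 m); the robot touches nothing.
It fails at once if a bottle is knocked over (angle between any of bottle_1, bottle_2, bottle_3's own z axis and vertical above 0.6 rad).
It fails at once if the timer, marker, tip box or pipette is moved by more than 20 mm (distance of any of timer, marker, tip_box, pipette_1000 from where it was at the start of the episode above 0.02 m).
It also fails if it takes over 72 s, if anything falls off the work surface, if the arm or the gripper's body presses on something with over 40 N, if the wrist force passes 120 N, or if a joint passes its speed limit or range.

## Working session

There is one attempt and no reset: what is moved stays moved. The work goes in short steps, Python scripts to look and compute and a shell command to move; the robot and the scene stay as the last step left them, time stands still between calls to the robot, and variables do not carry over. Pictures are saved under pics/ and viewed, at most 10 in all, crops included, and the job is handed in when it is done.

```bash
mkdir -p pics; ls; cat > h.py <<'E'
import numpy as np, cv2
from scipy.spatial.transform import Rotation as R
from plant import telemetry, snapshot, workorder, nets
def tool():
    o=telemetry.get_obs(); return np.array(o["tool_pos"]), R.from_euler('xyz',o["orientation"],degrees=True).as_matrix(), o
def snap(n):
    p,Rm,o=tool(); s=snapshot(n)
    if n=="wrist":
        M=np.array(s["mount"]); s["Rc"]=Rm@M[:3,:3]; s["C"]=Rm@M[:3,3]+p
    else:
        Rw=cv2.Rodrigues(np.array(s["rvec"],float))[0]; s["Rc"]=Rw.T; s["C"]=-Rw.T@np.array(s["tvec"],float).ravel()
    return s
def ray(s,uv):
    d=np.array([(uv[0]-s["cx"])/s["fx"],(uv[1]-s["cy"])/s["fy"]]); u=d.copy()
    for _ in range(20): u=d/(1+s["k1"]*(u@u))
    v=s["Rc"]@np.array([u[0],u[1],1]); return s["C"],v/np.linalg.norm(v)
def onz(s,uv,z):
    C,v=ray(s,uv); return C+v*(z-C[2])/v[2]
def proj(s,P):
    q=s["Rc"].T@(np.array(P,float)-s["C"]); u=q[:2]/q[2]; u=u*(1+s["k1"]*(u@u)); return np.array([u[0]*s["fx"]+s["cx"],u[1]*s["fy"]+s["cy"]])
def tri(l):
    A=np.zeros((3,3));b=np.zeros(3)
    for s,uv in l:
        C,v=ray(s,uv);P=np.eye(3)-np.outer(v,v);A+=P;b+=P@C
    X=np.linalg.solve(A,b); return X,[np.round(proj(s,X)-uv,1) for s,uv in l]
def save(s,n): cv2.imwrite("pics/"+n+".png",cv2.cvtColor(s["frame"],cv2.COLOR_RGB2BGR))
E
python3 - <<'E'
from h import *
np.set_printoptions(precision=3,suppress=True)
a=snap("scene");b=snap("side")
im=np.hstack([a["frame"],b["frame"]]); 
save(a,"scene0");save(b,"side0")
print(a["C"],b["C"])
for q in ["shaker","notch_left","notch_right","back_bar","clamp_bar","bottle_1","latch_left_peg","latch_right_peg","tip_box","pipette_1000","marker","timer"]:
    for n,s in(("sc",a),("sd",b)):
        print(q,n,[(np.round(d["uv"]).astype(int).tolist(),round(d["confidence"],2)) for d in nets.landmark_of(s,q)][:6])
E
```

```text
pics
[-0.309  0.679  0.591] [ 0.183 -1.172  0.836]
shaker sc [([257, 214], 0.6)]
shaker sd [([244, 213], 0.85), ([258, 209], 0.67), ([250, 181], 0.47)]
notch_left sc [([214, 193], 0.75)]
notch_left sd [([250, 180], 0.77)]
notch_right sc [([288, 179], 0.6)]
notch_right sd [([258, 211], 0.84)]
back_bar sc [([245, 177], 0.62)]
back_bar sd [([270, 192], 0.87)]
clamp_bar sc [([335, 189], 0.66)]
clamp_bar sd [([270, 273], 0.66)]
bottle_1 sc [([254, 255], 0.89), ([260, 187], 0.77), ([234, 188], 0.61), ([207, 249], 0.61), ([231, 258], 0.56), ([185, 269], 0.55)]
bottle_1 sd [([210, 187], 0.71), ([255, 202], 0.64), ([198, 216], 0.64), ([196, 183], 0.56), ([194, 193], 0.48), ([255, 188], 0.43)]
latch_left_peg sc [([204, 184], 0.6), ([217, 194], 0.44)]
latch_left_peg sd [([270, 273], 0.69)]
latch_right_peg sc [([290, 170], 0.43)]
latch_right_peg sd [([266, 213], 0.61), ([268, 192], 0.3)]
tip_box sc [([239, 176], 0.6), ([236, 192], 0.36)]
tip_box sd [([315, 213], 0.85), ([201, 167], 0.68)]
pipette_1000 sc [([133, 269], 0.72), ([249, 176], 0.41)]
pipette_1000 sd [([321, 239], 0.67), ([200, 167], 0.64)]
marker sc [([343, 170], 0.55)]
marker sd [([316, 295], 0.57)]
timer sc [([273, 172], 0.45)]
timer sd [([318, 240], 0.7)]
```

View pics/scene0.png

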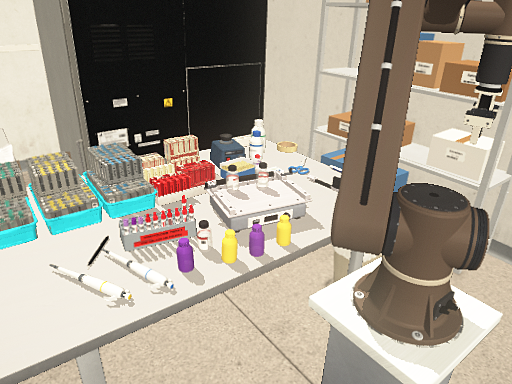

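View pics/side0.png

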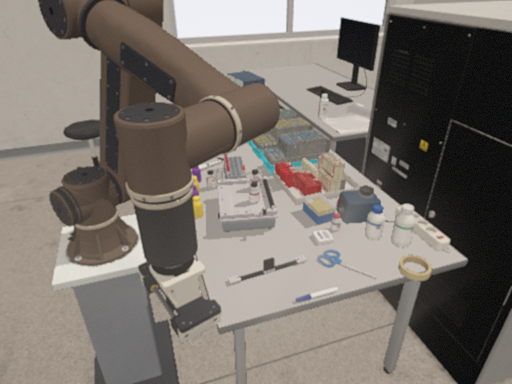

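```bash
python3 - <<'E'
from h import *
from scipy.optimize import least_squares
np.set_printoptions(precision=3,suppress=True)
a=snap("scene");b=snap("side")
loc={"shaker":(0,0,0),"nl":(.03375,.124,.08),"nr":(.03375,-.124,.08),"bb":(.083,0,.084)}
ob=[(a,"nl",(214,193)),(a,"nr",(288,179)),(a,"bb",(245,177)),(a,"shaker",(257,214)),(b,"nl",(250,180)),(b,"nr",(258,211)),(b,"bb",(270,192)),(b,"shaker",(244,213))]
W=lambda p,l:np.array([p[0]+np.cos(p[2])*l[0]-np.sin(p[2])*l[1],p[1]+np.sin(p[2])*l[0]+np.cos(p[2])*l[1],l[2]])
f=lambda p:np.concatenate([proj(s,W(p,loc[k]))-np.array(u) for s,k,u in ob])
r=least_squares(f,[.6,0,0],loss='soft_l1');print(r.x,f(r.x).reshape(-1,2))
print("clampbar z=0",onz(a,(335,189),0.0),onz(b,(270,273),0.0),tri([(a,(335,189)),(b,(270,273))]))
print("b3",onz(a,(207,249),0),onz(b,(210,187),0))
for uv in [(254,255),(231,258),(185,269)]: print(onz(a,uv,0))
print("p bottles",[onz(a,u,.07) for u in [(260,187),(234,188)]],[onz(b,u,.07) for u in [(255,202),(255,188)]])
for n,s in (("sc",a),("sd",b)):
  for q in ["bottle_1","clamp_bar","timer","marker","tip_box"]:
    print(n,q,[(np.round(d["uv"]).tolist(),round(d["confidence"],2),int(d["region"].sum()),np.round(d["uv"]*0) if 0 else s["frame"][d["region"]].mean(0).astype(int).tolist()) for d in nets.masks_of(s,q)])
  c=s["frame"][150:300,170:320] if n=="sc" else s["frame"][150:300,180:330]
  cv2.imwrite(f"pics/crop_{n}.png",cv2.resize(cv2.cvtColor(c,cv2.COLOR_RGB2BGR),(400,400),interpolation=2))
i=np.hstack([cv2.imread("pics/crop_sc.png"),cv2.imread("pics/crop_sd.png")]);cv2.imwrite("pics/crop.png",i)
E
```

```text
[ 0.537  0.02  -0.193] [[ 1.654 -1.411]
 [-2.884  0.311]
 [ 0.483  1.344]
 [-1.38  -2.4  ]
 [-0.417 -0.514]
 [-0.199  1.225]
 [-4.137  0.847]
 [ 1.238 -0.6  ]]
clampbar z=0 [ 0.511 -0.329  0.   ] [ 0.508 -0.338  0.   ] (array([ 0.512, -0.333, -0.003]), [array([0.4, 0.4]), array([ 0.4, -0.6])])
b3 [0.442 0.257 0.   ] [0.449 0.267 0.   ]
[0.348 0.168 0.   ]
[0.371 0.226 0.   ]
[0.398 0.347 0.   ]
p bottles [array([ 0.561, -0.014,  0.07 ]), array([0.602, 0.062, 0.07 ])] [array([ 0.564, -0.024,  0.07 ]), array([0.598, 0.077, 0.07 ])]
sc bottle_1 [([205.0, 235.0], 0.92, 397, [200, 185, 173]), ([252.0, 242.0], 0.84, 424, [156, 91, 166]), ([230.0, 247.0], 0.79, 443, [247, 229, 89]), ([232.0, 179.0], 0.73, 308, [202, 188, 177]), ([263.0, 177.0], 0.66, 308, [204, 189, 177]), ([285.0, 233.0], 0.66, 341, [247, 228, 92]), ([186.0, 257.0], 0.64, 481, [145, 73, 163]), ([207.0, 188.0], 0.63, 53, [111, 104, 99])]
sc clamp_bar [([333.0, 181.0], 0.68, 213, [113, 105, 97])]
sc timer [([338.0, 166.0], 0.28, 49, [184, 184, 189])]
sc marker [([339.0, 165.0], 0.48, 37, [196, 196, 203])]
sc tip_box [([238.0, 166.0], 0.82, 466, [193, 194, 175]), ([326.0, 183.0], 0.15, 147, [109, 103, 95])]
sd bottle_1 [([198.0, 209.0], 0.71, 136, [197, 172, 77]), ([210.0, 181.0], 0.64, 141, [158, 148, 141]), ([252.0, 194.0], 0.63, 203, [161, 150, 144]), ([200.0, 176.0], 0.57, 83, [123, 79, 133]), ([195.0, 190.0], 0.57, 64, [140, 97, 128]), ([197.0, 182.0], 0.38, 20, [199, 172, 82])]
sd clamp_bar [([271.0, 264.0], 0.66, 598, [134, 127, 122])]
sd timer []
sd marker [([316.0, 295.0], 0.8, 214, [180, 176, 181])]
sd tip_box [([316.0, 209.0], 0.62, 732, [148, 145, 137]), ([254.0, 175.0], 0.32, 86, [141, 131, 126])]
```

View pics/crop.png

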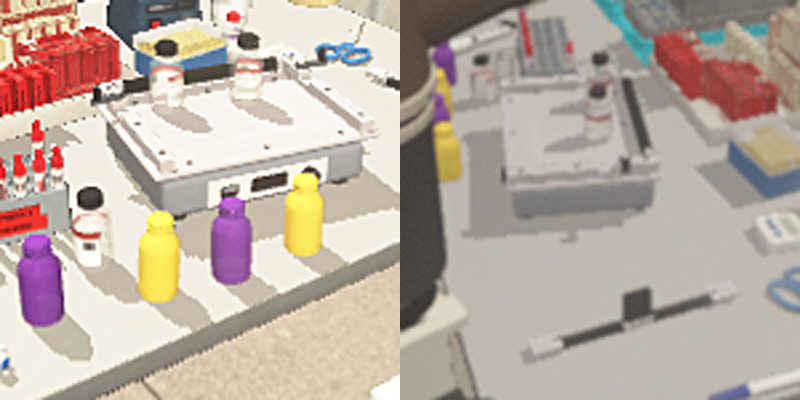

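```bash
cat >> h.py <<'E'
def rel(target,yaw=None):
    "shift to a world TCP target in tool axes, normalised units; yaw of tool y axis (line) -> spin"
    p,Rm,o=tool(); d=Rm.T@(np.array(target)-p)/0.2
    out=list(np.round(d,3))
    if yaw is not None:
        # tool y axis line direction wanted at world angle yaw (rad)
        y=Rm[:,1]; cur=np.arctan2(y[1],y[0]); e=(yaw-cur+np.pi/2)%np.pi-np.pi/2
        out.append(round(-e/(np.pi/2),3)) # tool z down: spin sign flips
    return out
def pt(q,*ss):
    return [[(np.round(d["uv"],1).tolist(),round(d["confidence"],2)) for d in nets.landmark_of(s,q)] for s in ss]
E
python3 - <<'E'
from h import *
np.set_printoptions(precision=3,suppress=True)
p,Rm,o=tool();print(p,Rm,o["force"],o["opening"])
s=snap("wrist");print(np.array(s["mount"]),s["fx"],s["cx"],s["cy"])
print(rel([.45,-.3,.405]),rel([.45,.2,.405],-.193))
E
```

```text
[ 0.203 -0.644  0.405] [[-0.954 -0.301  0.   ]
 [-0.301  0.954 -0.   ]
 [-0.    -0.    -1.   ]] [-0.284  0.414  0.102] 0.08756066125511273
[[ 0.001 -0.953 -0.302  0.083]
 [ 1.     0.001  0.001  0.   ]
 [-0.001 -0.302  0.953  0.02 ]
 [ 0.     0.     0.     1.   ]] 326.83785941638894 257.17816537017063 194.65446526201768
[np.float64(-1.694), np.float64(1.267), np.float64(-0.002)] [np.float64(-2.447), np.float64(3.651), np.float64(-0.002), np.float64(-0.682)]
```

```bash

python3 -m creep '[[[-0.154,0.115,0,0,1],[-0.154,0.115,0,0,1],[-0.154,0.115,0,0,1],[-0.154,0.115,0,0,1],[-0.154,0.115,0,0,1],[-0.154,0.115,0,0,1],[-0.154,0.115,0,0,1],[-0.154,0.115,0,0,1]]]' >/dev/null
python3 -m creep '[[[-0.154,0.115,0,0,1],[-0.154,0.115,0,0,1],[-0.154,0.115,0,0,1],[-0.058,0.183,0,0,1],[-0.058,0.183,0,0,1],[-0.058,0.183,0,0,1],[-0.058,0.183,0,0,1],[-0.058,0.183,0,0,1]]]'
python3 -m creep '[[[-0.058,0.183,0,0,1],[-0.058,0.183,0,0,1],[-0.058,0.183,0,0,1],[-0.058,0.183,0,0,1],[-0.058,0.183,0,0,1],[-0.058,0.183,0,0,1],[-0.058,0.183,0,0,1],[0,0,0,0,1]]]'
python3 - <<'E'
from h import *
np.set_printoptions(precision=3,suppress=True)
p,Rm,o=tool();print(p,Rm[:,1],o["joint_pos"])
s=snap("wrist");save(s,"w1")
for q in ["shaker","notch_left","notch_right","back_bar","bottle_1"]:print(q,pt(q,s))
print([onz(s,d["uv"],0) for d in nets.landmark_of(s,"bottle_1")])
print(rel([.45,.2,.405],-.193))
E
```

```text
clock: 3.28
tool_pos: [0.4499, -0.1067, 0.4049]
orientation: [-180.0, 0.0, -162.5]
force: [1.7, 0.0, 0.8]
opening: 0.088
gripper_force: 0.0
clock: 3.95
tool_pos: [0.4509, 0.1654, 0.4049]
orientation: [180.0, 0.1, -162.3]
force: [0.1, 0.3, 0.9]
opening: 0.0877
gripper_force: 0.0
[0.451 0.165 0.405] [-0.305  0.952  0.001] [  43.681    1.849  -23.055    0.007  -64.987 -115.941]
shaker [[([123.0, 191.6], 0.83), ([199.8, 326.7], 0.66)]]
notch_left [[([186.5, 292.8], 0.72)]]
notch_right [[]]
back_bar [[]]
bottle_1 [[([277.0, 78.6], 0.97), ([193.1, 54.2], 0.89), ([332.2, 186.5], 0.85), ([54.3, 221.5], 0.72), ([332.0, 115.1], 0.56)]]
[array([0.354, 0.158, 0.   ]), array([0.358, 0.063, 0.   ]), array([0.451, 0.263, 0.   ]), array([ 0.601, -0.055, -0.   ]), array([0.372, 0.231, 0.   ])]
[np.float64(-0.058), np.float64(0.195), np.float64(-0.001), np.float64(-0.683)]
```

View pics/w1.png

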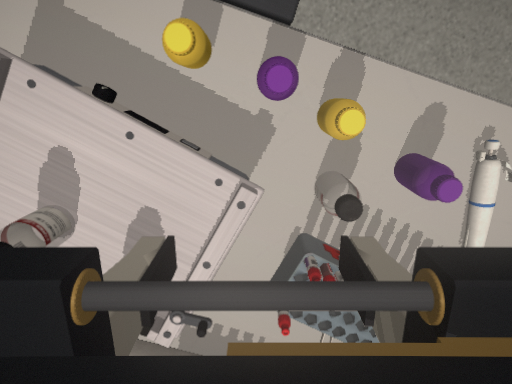

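```bash
python3 - <<'E'
from h import *
np.set_printoptions(precision=3,suppress=True)
s=snap("wrist");
m=min(nets.masks_of(s,"bottle_1"),key=lambda d:np.hypot(d["uv"][0]-340,d["uv"][1]-198))
r=m["region"];dark=(s["frame"].max(2)<70)&r
v,u=np.nonzero(dark);c=(u.mean(),v.mean());print(c,len(u),np.ptp(u),np.ptp(v),onz(s,c,.08),onz(s,(332.2,186.5),0),m["uv"])
print(rel([.450,.263,.32]))
E
```

```text
(np.float64(354.02935779816517), np.float64(209.22018348623854)) 545 26 25 [0.45 0.26 0.08] [0.451 0.256 0.   ] [346.0, 197.7]
[np.float64(-0.152), np.float64(0.495), np.float64(0.424)]
```

```bash

python3 -m creep '[[[-0.037,0.121,0,0,0.57],[-0.037,0.121,0,0,0.57],[-0.037,0.121,0.1,0,0.57],[-0.037,0.121,0.1,0,0.57],[0,0,0.1,0,0.57],[0,0,0.1,0,0.57],[0,0,0,0,0.57],[0,0,0,0,0.57]]]'
python3 - <<'E'
from h import *
np.set_printoptions(precision=3,suppress=True)
s=snap("wrist");save(s,"w2")
ms=nets.masks_of(s,"bottle_1")
for m in ms:
  r=m["region"];dark=(s["frame"].max(2)<70)&r
  v,u=np.nonzero(dark)
  if len(u): print(m["uv"],m["confidence"],u.mean(),v.mean(),len(u),np.ptp(u),np.ptp(v),onz(s,(u.mean(),v.mean()),.08))
print(rel([.45,.26,.236]))
E
```

```text
clock: 5.07
tool_pos: [0.4498, 0.261, 0.3242]
orientation: [-179.9, -0.1, -162.5]
force: [0.8, -1.0, 0.9]
opening: 0.0503
gripper_force: 0.0
[257.9, 197.5] 0.86 256.20131291028446 206.68927789934355 457 33 35 [0.447 0.259 0.08 ]
[156.4, 36.2] 0.59 179.53982300884957 42.176991150442475 226 43 46 [0.358 0.181 0.08 ]
[np.float64(0.004), np.float64(-0.007), np.float64(0.45)]
```

View pics/w2.png

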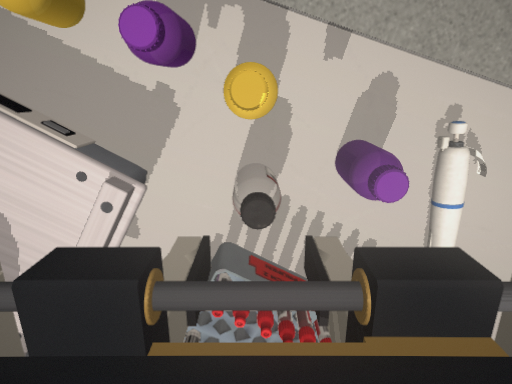

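```bash
python3 - <<'E'
from h import *
np.set_printoptions(precision=3,suppress=True)
a=snap("scene");s=snap("wrist");b=snap("side")
def reds(s,x0,x1,y0,y1):
    f=s["frame"].astype(int);m=((f[...,0]>130)&(f[...,1]<60)&(f[...,2]<70)).astype(np.uint8)
    m[:y0]=0;m[y1:]=0;m[:,:x0]=0;m[:,x1:]=0
    n,_,st,c=cv2.connectedComponentsWithStats(m);return [(st[i].tolist(),np.round(c[i],1)) for i in range(1,n) if st[i][4]>3]
A=reds(a,110,200,190,250);Wr=reds(s,180,340,230,345)
print("W",[(x[0][4],x[1].tolist()) for x in Wr])
for st,c in A:
    print(st,c,[(z,np.round(proj(s,onz(a,c,z))).tolist(),onz(a,c,z)[:2]) for z in(.06,.08,.1,.12)])
E
```

```text
W [(200, [264.3, 265.6]), (11, [216.6, 311.5]), (7, [244.9, 312.1]), (133, [263.9, 316.2]), (51, [238.7, 317.6]), (70, [264.6, 328.4]), (91, [285.2, 327.9]), (118, [306.1, 333.4]), (43, [286.8, 339.3]), (5, [324.4, 339.0]), (10, [328.0, 340.0])]
[158, 190, 14, 7, 60] [163.4 192. ] [(0.06, [171.0, 435.0], array([0.718, 0.255])), (0.08, [192.0, 431.0], array([0.68 , 0.271])), (0.1, [217.0, 426.0], array([0.641, 0.287])), (0.12, [248.0, 421.0], array([0.602, 0.303]))]
[173, 190, 3, 3, 7] [174.  190.7] [(0.06, [142.0, 421.0], array([0.709, 0.222])), (0.08, [162.0, 416.0], array([0.67, 0.24])), (0.1, [185.0, 411.0], array([0.632, 0.257])), (0.12, [214.0, 404.0], array([0.594, 0.274]))]
[177, 190, 3, 2, 5] [177.8 190.4] [(0.06, [132.0, 415.0], array([0.704, 0.211])), (0.08, [151.0, 410.0], array([0.666, 0.229])), (0.1, [174.0, 404.0], array([0.628, 0.246])), (0.12, [203.0, 396.0], array([0.59 , 0.264]))]
[182, 195, 4, 8, 27] [183.3 198.9] [(0.06, [159.0, 369.0], array([0.64 , 0.224])), (0.08, [180.0, 362.0], array([0.604, 0.241])), (0.1, [207.0, 352.0], array([0.569, 0.258])), (0.12, [240.
[... 1117 characters left out ...]
11.0], array([0.481, 0.359]))]
[153, 212, 5, 8, 24] [155. 216.] [(0.06, [291.0, 357.0], array([0.589, 0.339])), (0.08, [321.0, 348.0], array([0.555, 0.352])), (0.1, [357.0, 338.0], array([0.521, 0.365])), (0.12, [402.0, 325.0], array([0.487, 0.378]))]
[146, 214, 5, 8, 26] [147.7 218. ] [(0.06, [312.0, 363.0], array([0.589, 0.361])), (0.08, [343.0, 355.0], array([0.556, 0.373])), (0.1, [381.0, 345.0], array([0.522, 0.385])), (0.12, [427.0, 333.0], array([0.488, 0.397]))]
[134, 227, 53, 19, 385] [161.3 235.9] [(0.06, [364.0, 270.0], array([0.483, 0.368])), (0.08, [401.0, 255.0], array([0.453, 0.379])), (0.1, [448.0, 236.0], array([0.423, 0.391])), (0.12, [507.0, 213.0], array([0.394, 0.403]))]
```

```bash

python3 -m creep '[[[-0.004,-0.005,0.1,0,0.57],[0,0,0.1,0,0.57],[0,0,0.1,0,0.57],[0,0,0.07,0,0.57],[0,0,0.05,0,0.57],[0,0,0.02,0,0.57],[0,0,0,0,0.57],[0,0,0,0,0.57]]]'
python3 -m creep '[[[0,0,0,0,0],[0,0,0,0,0],[0,0,0,0,0],[0,0,0,0,0],[0,0,0,0,0],[0,0,0,0,0]]]'
```

```text
clock: 5.98
tool_pos: [0.4511, 0.2611, 0.2374]
orientation: [180.0, 0.1, -162.5]
force: [-0.2, 0.2, -0.0]
opening: 0.0499
gripper_force: 0.0
clock: 6.48
tool_pos: [0.4509, 0.261, 0.2371]
orientation: [180.0, 0.0, -162.5]
force: [-0.6, -0.5, 3.2]
opening: 0.0337
gripper_force: 28.7
```

```bash

python3 -m creep '[[[0,0,0,0,0.57],[0,0,0,0,0.57],[0,0,0,0,0.57],[0,0,-0.025,0,0.57],[0,0,-0.025,0,0.57],[0,0,0,0,0.57],[0,0,0,0,0.57]]]'
python3 -m creep '[[[0,0,0,0,0],[0,0,0,0,0],[0,0,0,0,0],[0,0,0,0,0],[0,0,0,0,0],[0,0,0,0,0]]]'
```

```text
clock: 7.07
tool_pos: [0.4509, 0.261, 0.2472]
orientation: [180.0, 0.1, -162.5]
force: [-0.6, 0.1, -0.9]
opening: 0.0495
gripper_force: 0.0
clock: 7.57
tool_pos: [0.4508, 0.2608, 0.2466]
orientation: [-180.0, -0.0, -162.5]
force: [-0.9, -0.3, 0.2]
opening: 0.0251
gripper_force: 27.3
```

```bash

python3 -m creep '[[[0,0,-0.05,0,0],[0,0,-0.15,0,0],[0,0,-0.2,0,0],[0,0,-0.2,0,0],[0,0,-0.2,0,0],[0,0,-0.15,0,0],[0,0,0,0,0],[0,0,0,0,0]]]'
python3 - <<'E'
from h import *
print(rel([.47,.03,.43],-.193))
E
```

```text
clock: 8.23
tool_pos: [0.4507, 0.2607, 0.4394]
orientation: [179.8, 0.2, -162.5]
force: [-0.9, -0.7, -2.1]
opening: 0.025
gripper_force: 27.7
[np.float64(0.255), np.float64(-1.129), np.float64(0.043), np.float64(-0.682)]
```

```bash

python3 -m creep '[[[0.0425,-0.188,0,0,0],[0.0425,-0.188,0,0,0],[0.0425,-0.188,0,0,0],[0.0425,-0.188,0,0,0],[0.0425,-0.188,0,0,0],[0.0425,-0.188,0,0,0],[0,0,0,-0.0758,0],[0,0,0,-0.0758,0]]]' >/dev/null
python3 -m creep '[[[0,0,0,-0.0758,0],[0,0,0,-0.0758,0],[0,0,0,-0.0758,0],[0,0,0,-0.0758,0],[0,0,0,-0.0758,0],[0,0,0,-0.0758,0],[0,0,0,-0.0758,0],[0,0,0,0,0]]]'
python3 -m creep '[[[0,0,0,0,0],[0,0,0,0,0],[0,0,0,0,0]]]' >/dev/null
python3 - <<'E'
from h import *
np.set_printoptions(precision=3,suppress=True)
p,Rm,o=tool();print(p,Rm[:,1],o["opening"])
s=snap("wrist");save(s,"w3")
for q in ["notch_left","notch_right","back_bar","latch_left_peg","latch_right_peg"]:print(q,pt(q,s))
for m in nets.masks_of(s,"bottle_1"):
  r=m["region"];dark=(s["frame"].max(2)<70)&r
  v,u=np.nonzero(dark)
  if len(u): print(m["uv"],m["confidence"],u.mean(),v.mean(),len(u),np.ptp(u),np.ptp(v),onz(s,(u.mean(),v.mean()),.15))
print([onz(s,d["uv"],.07) for d in nets.landmark_of(s,"bottle_1")],pt("bottle_1",s))
E
```

```text
clock: 9.57
tool_pos: [0.4696, 0.0302, 0.4355]
orientation: [179.9, -0.1, -100.8]
force: [-0.4, 0.5, -1.2]
opening: 0.0251
gripper_force: 28.2
[0.47  0.03  0.436] [-0.981  0.195  0.001] 0.0247957586072595
notch_left [[]]
notch_right [[([150.3, 46.8], 0.81)]]
back_bar [[([114.8, 176.8], 0.63)]]
latch_left_peg [[]]
latch_right_peg [[([115.1, 7.8], 0.7)]]
[257.7, 230.7] 0.93 257.36486486486484 259.1906906906907 1998 50 46 [0.482 0.093 0.15 ]
[152.4, 150.6] 0.91 138.53390875462392 155.2379778051788 811 33 30 [ 0.559 -0.02   0.15 ]
[152.0, 235.8] 0.75 128.63636363636363 245.9090909090909 11 14 5 [0.592 0.057 0.15 ]
[array([0.481, 0.072, 0.07 ]), array([0.371, 0.043, 0.07 ]), array([0.595, 0.077, 0.07 ])] [[([254.2, 207.5], 0.97), ([348.5, 164.4], 0.63), ([157.6, 230.0], 0.58)]]
```

View pics/w3.png

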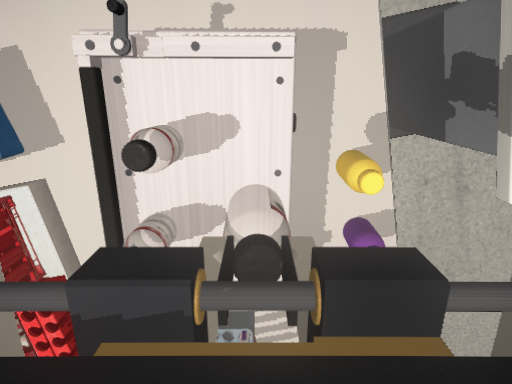

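```bash
cat >> h.py <<'E'
W=lambda p,l:np.array([p[0]+np.cos(p[2])*l[0]-np.sin(p[2])*l[1],p[1]+np.sin(p[2])*l[0]+np.cos(p[2])*l[1],l[2]])
def loc(p,w):
    d=np.array(w[:2])-p[:2];c,s_=np.cos(p[2]),np.sin(p[2]);return np.array([c*d[0]+s_*d[1],-s_*d[0]+c*d[1]])
E
python3 - <<'E'
from h import *
from scipy.optimize import least_squares
np.set_printoptions(precision=3,suppress=True)
a=snap("scene");b=snap("side");w=snap("wrist")
L={"shaker":(0,0,0),"nl":(.03375,.124,.08),"nr":(.03375,-.124,.08),"bb":(.083,0,.084),"pr":(.056,-.152,.102),"pv":(.056,-.124,.095),"f":(-.102,-.115,.086),"g":(-.102,-.133,.086)}
ob=[(a,"nl",(214,193)),(a,"nr",(288,179)),(a,"bb",(245,177)),(a,"shaker",(257,214)),(b,"nl",(250,180)),(b,"nr",(258,211)),(b,"bb",(270,192)),(b,"shaker",(244,213)),
(w,"nr",(150.3,46.8)),(w,"bb",(114.8,176.8)),(w,"pr",(115,7.8)),(w,"pv",(121,44)),(w,"f",(294,55)),(w,"g",(294,35))]
f=lambda p,o=ob:np.concatenate([proj(s,W(p,L[k]))-np.array(u) for s,k,u in o])
r=least_squares(f,[.537,.02,-.19],loss='soft_l1');print(r.x,f(r.x).reshape(-1,2))
r2=least_squares(lambda p:f(p,ob[8:]),[.537,.02,-.19],loss='soft_l1');print(r2.x,f(r2.x,ob[8:]).reshape(-1,2))
for p in (r.x,r2.x):
    for q in [onz(w,(138.5,155.2),.15),[.602,.062],[.598,.077],[.595,.077]]: print(loc(p,q))
print("held cap",onz(w,(257.4,259.2),.436-.159))
E
```

```text
[ 0.535  0.02  -0.187] [[ 2.048 -1.039]
 [-2.633  0.452]
 [ 0.719  1.59 ]
 [-0.976 -2.13 ]
 [-1.107 -0.441]
 [-0.558  1.286]
 [-4.681  0.873]
 [ 0.719 -0.499]
 [ 0.013  0.132]
 [-0.162 -0.698]
 [-2.59  -0.21 ]
 [-0.743  0.863]
 [ 0.892  0.868]
 [ 1.483 -0.479]]
[ 0.535  0.02  -0.186] [[ 0.079  0.131]
 [-0.027 -0.673]
 [-2.534 -0.193]
 [-0.671  0.878]
 [ 0.967  0.771]
 [ 1.548 -0.579]]
[ 0.031 -0.034]
[0.058 0.054]
[0.051 0.068]
[0.049 0.067]
[ 0.031 -0.034]
[0.058 0.054]
[0.052 0.068]
[0.049 0.067]
held cap [0.468 0.025 0.277]
```

```bash
python3 - <<'E'
from h import *
S=np.array([.535,.02,-.187])
t=W(S,(.022,.012,.318));print(t,[float(v) for v in rel(t,-.187)])
E
```

```text
[0.55884741 0.02770073 0.318     ] [-0.073, -0.438, 0.593, -0.004]
```

```bash

python3 -m creep '[[[-0.018,-0.11,0,0,0],[-0.018,-0.11,0,0,0],[-0.018,-0.11,0,0,0],[-0.018,-0.108,0,0,0],[0,0,0.1,0,0],[0,0,0.1,0,0],[0,0,0.1,0,0],[0,0,0.1,0,0]]]'
python3 -m creep '[[[0,0,0.08,0,0],[0,0,0.05,0,0],[0,0,0.03,0,0],[0,0,0,0,0],[0,0,0,0,0]]]'
python3 - <<'E'
from h import *
S=np.array([.535,.02,-.187])
t=W(S,(.022,.012,.318));print(t,[float(v) for v in rel(t,-.187)])
E
```

```text
clock: 11.08
tool_pos: [0.5589, 0.0275, 0.3556]
orientation: [180.0, -0.0, -101.1]
force: [0.3, 0.8, -1.3]
opening: 0.0249
gripper_force: 28.2
clock: 11.5
tool_pos: [0.5591, 0.0277, 0.3252]
orientation: [-180.0, -0.0, -101.1]
force: [-1.2, -0.8, -0.8]
opening: 0.0247
gripper_force: 28.2
[0.55884741 0.02770073 0.318     ] [0.0, 0.001, 0.036, -0.004]
```

```bash

python3 -m creep '[[[0,0,0.018,0,0],[0,0,0.012,0,0],[0,0,0,0,0],[0,0,0,0,0]]]'
python3 -m creep '[[[0,0,0.005,0,0],[0,0,0,0,0],[0,0,0,0,0]]]'
python3 -m creep '[[[0,0,0.005,0,0],[0,0,0,0,0],[0,0,0,0,0]]]'
```

```text
clock: 11.83
tool_pos: [0.5588, 0.0276, 0.3189]
orientation: [-180.0, 0.0, -101.1]
force: [0.2, 0.5, -1.1]
opening: 0.0251
gripper_force: 28.2
clock: 12.08
tool_pos: [0.5588, 0.0276, 0.3177]
orientation: [-180.0, 0.0, -101.1]
force: [1.4, -0.8, -1.0]
opening: 0.0252
gripper_force: 28.2
clock: 12.33
tool_pos: [0.5588, 0.0276, 0.3167]
orientation: [-180.0, 0.0, -101.1]
force: [0.1, 0.1, -0.3]
opening: 0.025
gripper_force: 28.2
```

Contact is about to occur; one more mm, then open and lift.

```bash

python3 -m creep '[[[0,0,0.004,0,0],[0,0,0,0,0],[0,0,0,0,0]]]'
python3 -m creep '[[[0,0,0,0,0.5],[0,0,0,0,0.5],[0,0,0,0,0.5],[0,0,0,0,0.5]]]'
python3 -m creep '[[[0,0,-0.05,0,0.5],[0,0,-0.1,0,0.5],[0,0,-0.2,0,0.5],[0,0,-0.2,0,0.5],[0,0,-0.15,0,0.5],[0,0,0,0,0.5]]]'
python3 - <<'E'
from h import *
np.set_printoptions(precision=3,suppress=True)
S=np.array([.535,.02,-.187])
s=snap("wrist");save(s,"w4")
for n,s in (("w",s),("a",snap("scene"))):
  for d in nets.landmark_of(s,"bottle_1"): print(n,np.round(d["uv"]),d["confidence"],loc(S,onz(s,d["uv"],.07)))
print([float(v) for v in rel([.5,-.25,.44])])
E
```

```text
clock: 12.58
tool_pos: [0.5589, 0.0277, 0.3166]
orientation: [-180.0, 0.0, -101.1]
force: [-1.2, 0.5, 5.9]
opening: 0.0249
gripper_force: 28.5
clock: 12.92
tool_pos: [0.5587, 0.0276, 0.3156]
orientation: [180.0, -0.0, -101.1]
force: [-0.1, 0.2, 0.1]
opening: 0.0426
gripper_force: 0.0
clock: 13.42
tool_pos: [0.5598, 0.0275, 0.4641]
orientation: [-179.4, 0.2, -101.0]
force: [1.4, 0.4, 0.3]
opening: 0.0436
gripper_force: 0.0
w [419. 211.] 0.97 [-0.169  0.072]
w [254. 129.] 0.79 [ 0.03  -0.027]
w [262. 166.] 0.7 [0.021 0.015]
w [242. 208.] 0.67 [0.045 0.067]
w [414. 150.] 0.59 [-0.153 -0.004]
w [248. 253.] 0.42 [0.039 0.128]
a [188. 272.] 0.95 [-0.296  0.317]
a [249. 190.] 0.89 [0.022 0.017]
a [237. 189.] 0.86 [0.044 0.048]
a [229. 259.] 0.86 [-0.29   0.215]
a [285. 242.] 0.85 [-0.283  0.061]
a [260. 185.] 0.81 [ 0.049 -0.035]
a [256. 255.] 0.69 [-0.3   0.15]
[1.418, 0.019, 0.077]
```

View pics/w4.png

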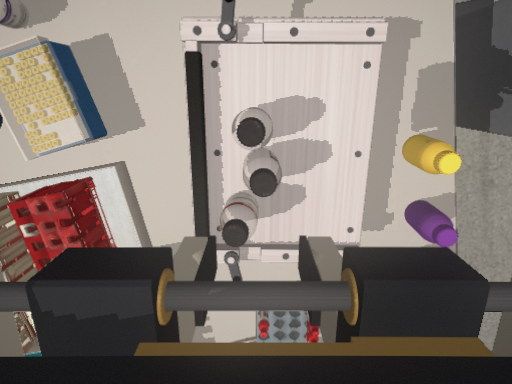

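```bash

python3 -m creep '[[[0.18,0.005,0.01,0,0.9],[0.18,0.005,0.01,0,0.9],[0.18,0.005,0.01,0,0.9],[0.18,0.005,0.01,0,0.9],[0.18,0.005,0.01,0,0.9],[0.18,0,0,0,0.9],[0,0,0,0,0.9],[0,0,0,0,0.9]]]'
python3 - <<'E'
from h import *
np.set_printoptions(precision=3,suppress=True)
s=snap("wrist");save(s,"w5")
for d in nets.landmark_of(s,"clamp_bar"): print(d["uv"],d["confidence"],onz(s,d["uv"],0))
b=snap("side")
for n,q in(("w",s),("sd",b)):
  for m in nets.masks_of(q,"clamp_bar"):
    r=m["region"].astype(np.uint8);v,u=np.nonzero(r);P=np.array([onz(q,(x,y),.01)[:2] for x,y in zip(u,v)])
    c=P.mean(0);e,V=np.linalg.eigh(np.cov((P-c).T));d=V[:,1];t=(P-c)@d
    print(n,m["confidence"],len(u),c,np.degrees(np.arctan2(d[1],d[0])),t.min(),t.max(),c+d*(t.min()+t.max())/2)
E
```

```text
clock: 14.28
tool_pos: [0.5116, -0.1851, 0.4444]
orientation: [179.8, -0.0, -101.3]
force: [-0.9, 0.1, 0.6]
opening: 0.0785
gripper_force: 0.0
[239.6, 35.0] 0.68 [ 0.502 -0.331  0.   ]
w 0.86 3912 [ 0.506 -0.327] -176.12473164482472 -0.13541890100052348 0.1353979411444448 [ 0.506 -0.327]
sd 0.9 644 [ 0.504 -0.324] -174.46256611317764 -0.14045882576272328 0.13412356074971393 [ 0.507 -0.323]
```

View pics/w5.png

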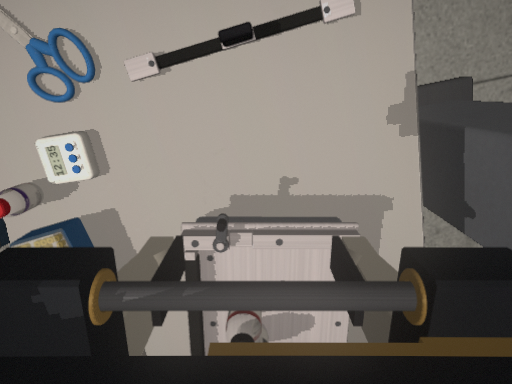

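```bash
python3 - <<'E'
from h import *
np.set_printoptions(precision=4,suppress=True)
s=snap("wrist")
m=nets.masks_of(s,"clamp_bar")[0]["region"]
f=s["frame"];br=(m&(f.min(2)>120)).astype(np.uint8)
n,_,st,c=cv2.connectedComponentsWithStats(br);i=[k for k in range(1,n) if st[k][4]>150];print([(st[k].tolist(),c[k]) for k in i])
P=[onz(s,c[k],.012) for k in i]
dk=(m&(f.max(2)<45)).astype(np.uint8);n,_,st2,c2=cv2.connectedComponentsWithStats(dk);k=1+np.argmax(st2[1:,4]);print(st2[k],c2[k])
if len(P)>=2:
  a,b=sorted(P,key=lambda q:q[0])[0],sorted(P,key=lambda q:q[0])[-1];d=b-a;th=np.arctan2(d[1],d[0]);c0=(a+b)/2
  print(c0,np.linalg.norm(d),np.degrees(th))
  g=c0[:2]+.006*np.array([-np.sin(th),np.cos(th)])
  print("tab proj",proj(s,[*c0[:2],.051]),"spin/shift",[float(v) for v in rel([*g,.30],th)],telemetry.get_obs()["tool_pos"])
E
```

```text
[([323, 0, 34, 20, 468], array([339.3056,   7.5085])), ([126, 50, 35, 28, 624], array([142.1378,  63.3157]))]
[ 157    5  167   61 2234] [240.7292  33.7355]
[ 0.506  -0.3255  0.012 ] 0.23409620808962042 3.3872523805746324
tab proj [236.4092  30.267 ] spin/shift [0.679, -0.097, 0.729, -0.16] [ 0.5126 -0.1825  0.4457]
```

```bash

python3 -m creep '[[[0.17,-0.024,0,0,0.9],[0.17,-0.024,0,0,0.9],[0.17,-0.024,0,0,0.9],[0.169,-0.025,0,0,0.9],[0,0,0.15,-0.054,0.9],[0,0,0.15,-0.053,0.9],[0,0,0.15,-0.053,0.9],[0,0,0.15,0,0.9]]]'
python3 -m creep '[[[0,0,0.1,0,0.9],[0,0,0,0,0.9],[0,0,0,0,0.9],[0,0,0,0,0.9]]]'
python3 - <<'E'
from h import *
np.set_printoptions(precision=4,suppress=True)
s=snap("wrist");save(s,"w6")
th=np.radians(3.4);c0=np.array([.506,-.3255]);g=c0+.006*np.array([-np.sin(th),np.cos(th)])
print([float(v) for v in rel([*g,.203],th)],[(d["uv"],onz(s,d["uv"],0)) for d in nets.landmark_of(s,"clamp_bar")])
E
```

```text
clock: 15.3
tool_pos: [0.5054, -0.3201, 0.3248]
orientation: [-180.0, -0.0, -86.4]
force: [0.5, -0.8, 0.6]
opening: 0.079
gripper_force: 0.0
clock: 15.63
tool_pos: [0.5063, -0.3203, 0.3074]
orientation: [-179.9, -0.1, -86.6]
force: [-0.1, -0.4, 1.0]
opening: 0.079
gripper_force: 0.0
[-0.005, 0.004, 0.524, -0.0] [([260.6, 176.5], array([ 0.5037, -0.329 ,  0.    ]))]
```

View pics/w6.png

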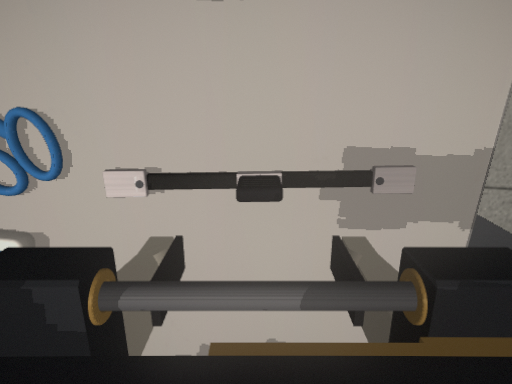

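```bash
python3 - <<'E'
from h import *
np.set_printoptions(precision=4,suppress=True)
s=snap("wrist")
a=onz(s,(394,179.5),.013);b=onz(s,(126,183),.013);d=a-b
if d[0]<0:d=-d
th=np.arctan2(d[1],d[0]);c0=(a+b)/2
print(c0,np.linalg.norm(d),np.degrees(th),"tab top",onz(s,(260,190),.048))
g=c0[:2]+.006*np.array([-np.sin(th),np.cos(th)]);print([float(v) for v in rel([*g,.203],th)])
E
```

```text
[ 0.5048 -0.328   0.013 ] 0.232914892646591 4.22107015976773 tab top [ 0.5049 -0.3307  0.048 ]
[0.007, 0.01, 0.524, -0.01]
```

```bash

python3 -m creep '[[[0.008,0.01,0.1,-0.01,0.9],[0,0,0.12,0,0.9],[0,0,0.12,0,0.9],[0,0,0.1,0,0.9],[0,0,0.06,0,0.9],[0,0,0.024,0,0.9],[0,0,0,0,0.9],[0,0,0,0,0.9]]]'
python3 -m creep '[[[0,0,0,0,0],[0,0,0,0,0],[0,0,0,0,0],[0,0,0,0,0],[0,0,0,0,0],[0,0,0,0,0],[0,0,0,0,0]]]'
```

```text
clock: 16.45
tool_pos: [0.5039, -0.3223, 0.2021]
orientation: [-179.9, -0.0, -85.8]
force: [0.6, 0.8, 0.4]
opening: 0.0789
gripper_force: 0.0
clock: 17.03
tool_pos: [0.5036, -0.3221, 0.2012]
orientation: [-180.0, -0.0, -85.8]
force: [3.5, 0.9, -2.1]
opening: 0.038
gripper_force: 1.3
```

```bash

python3 -m creep '[[[0,0,0,0,0],[0,0,0,0,0],[0,0,-0.03,0,0],[0,0,-0.1,0,0],[0,0,-0.2,0,0],[0,0,-0.2,0,0],[0,0,-0.2,0,0],[0,0,-0.2,0,0]]]'
python3 -m creep '[[[0,0,-0.15,0,0],[0,0,-0.05,0,0],[0,0,0,0,0],[0,0,0,0,0]]]'
python3 - <<'E'
from h import *
S=np.array([.535,.02,-.187])
t=W(S,(-.046,0,.42));print(t,[float(v) for v in rel(t,np.pi/2-.187)])
E
```

```text
clock: 17.7
tool_pos: [0.5024, -0.3217, 0.3883]
orientation: [179.9, 0.1, -85.8]
force: [1.1, -0.2, -4.8]
opening: 0.036
gripper_force: 30.0
clock: 18.03
tool_pos: [0.5027, -0.3217, 0.4255]
orientation: [179.9, 0.1, -85.8]
force: [0.2, 0.4, -5.1]
opening: 0.0356
gripper_force: 30.0
[0.48980195 0.02855195 0.42      ] [-1.751, -0.063, 0.031, -0.834]
```

```bash

python3 -m creep '[[[-0.1,-0.006,0,0,0],[-0.18,-0.006,0,0,0],[-0.18,-0.006,0,0,0],[-0.18,-0.006,0,0,0],[-0.18,-0.006,0,0,0],[-0.18,-0.006,0,0,0],[-0.18,-0.006,0,0,0],[-0.18,-0.006,0,0,0]]]' >/dev/null
python3 -m creep '[[[-0.18,-0.006,0,0,0],[-0.13,-0.006,0,0,0],[-0.08,0,0,0,0],[0,0,0,-0.04,0],[0,0,0,-0.07,0],[0,0,0,-0.07,0],[0,0,0,-0.07,0],[0,0,0,-0.07,0]]]' 
python3 -m creep '[[[0,0,0,-0.07,0],[0,0,0,-0.07,0],[0,0,0,-0.07,0],[0,0,0,-0.07,0],[0,0,0,-0.07,0],[0,0,0,-0.07,0],[0,0,0,-0.06,0],[0,0,0,-0.034,0]]]'
python3 -m creep '[[[0,0,0,0,0],[0,0,0,0,0],[0,0,0,0,0]]]' >/dev/null
python3 - <<'E'
from h import *
np.set_printoptions(precision=4,suppress=True)
S=np.array([.535,.02,-.187])
t=W(S,(-.046,0,.282));print(t,[float(v) for v in rel(t,np.pi/2-.187)],telemetry.get_obs()["tool_pos"])
s=snap("wrist");save(s,"w7")
for q in ["notch_left","notch_right","back_bar"]:print(q,pt(q,s))
for d in nets.landmark_of(s,"bottle_1"): print(np.round(d["uv"]),loc(S,onz(s,d["uv"],.07)))
E
```

```text
clock: 19.37
tool_pos: [0.4888, 0.0278, 0.4237]
orientation: [179.7, 0.1, -56.7]
force: [0.1, -0.7, -5.2]
opening: 0.0354
gripper_force: 30.0
clock: 20.03
tool_pos: [0.4889, 0.0277, 0.4237]
orientation: [179.8, 0.3, -10.4]
force: [0.3, 0.3, -4.9]
opening: 0.0359
gripper_force: 30.0
[0.4898 0.0286 0.282 ] [0.003, -0.005, 0.718, -0.001] [0.4893 0.0278 0.4255]
notch_left [[([123.7, 88.7], 0.89)]]
notch_right [[([387.7, 90.5], 0.66)]]
back_bar [[]]
[ 49. 260.] [-0.1497  0.2373]
[187.  79.] [0.0453 0.0661]
[244. 104.] [0.0222 0.0111]
```

View pics/w7.png

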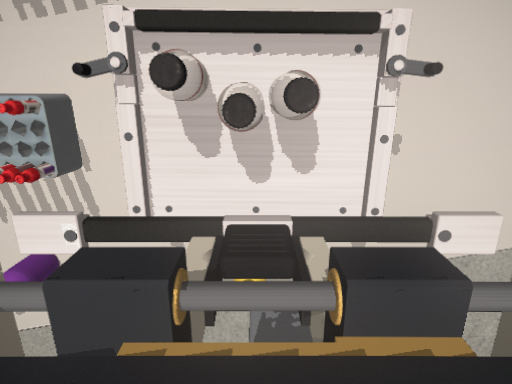

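```bash
python3 - <<'E'
from h import *
np.set_printoptions(precision=4,suppress=True)
S=np.array([.535,.02,-.187]);p,Rm,o=tool()
s=snap("wrist")
z=p[2]-.201+.014
L,Rr=onz(s,(14,233),z),onz(s,(499,233),z);print("bar ends",loc(S,L),loc(S,Rr),np.linalg.norm(L-Rr),"tcp",loc(S,p))
print("notch",loc(S,onz(s,(123.7,88.7),.08)),loc(S,onz(s,(387.7,90.5),.08)))
print("pivots",loc(S,onz(s,(116,62),.096)),loc(S,onz(s,(399,65),.096)))
print("pegs approx",loc(S,onz(s,(83,69),.110)),loc(S,onz(s,(435,69),.110)))
E
```

```text
bar ends [-0.0394  0.1336] [-0.0393 -0.1345] 0.2681272582248123 tcp [-0.0461 -0.0007]
notch [0.0374 0.1258] [ 0.0358 -0.1247]
pivots [0.0596 0.1235] [ 0.0572 -0.1259]
pegs approx [0.0529 0.1464] [ 0.053 -0.151]
```

```bash

python3 -m creep '[[[0,0,0.1,0.004,0],[0,0,0.15,0,0],[0,0,0.15,0,0],[0,0,0.12,0,0],[0,0,0.08,0,0],[0,0,0.05,0,0],[0,0,0.03,0,0],[0,0,0,0,0]]]'
python3 -m creep '[[[0,0,0.01,0,0],[0,0,0.01,0,0],[0,0,0.01,0,0],[0,0,0,0,0],[0,0,0,0,0]]]'
```

```text
clock: 21.25
tool_pos: [0.4896, 0.0278, 0.2904]
orientation: [180.0, 0.1, -11.1]
force: [0.5, -0.9, -4.6]
opening: 0.0357
gripper_force: 30.0
clock: 21.67
tool_pos: [0.4897, 0.0279, 0.2854]
orientation: [-180.0, -0.0, -11.1]
force: [-0.5, 0.2, -5.0]
opening: 0.0355
gripper_force: 30.0
```

```bash

python3 -m creep '[[[0,0,0.01,0,0],[0,0,0.005,0,0],[0,0,0,0,0],[0,0,0,0,0]]]'
python3 -m creep '[[[0,0,0.008,0,0],[0,0,0,0,0],[0,0,0,0,0]]]'
python3 -m creep '[[[0,0,0.005,0,0],[0,0,0,0,0],[0,0,0,0,0]]]'
```

```text
clock: 22.0
tool_pos: [0.4896, 0.0278, 0.282]
orientation: [180.0, 0.0, -11.1]
force: [-0.8, -1.4, -5.2]
opening: 0.036
gripper_force: 30.0
clock: 22.25
tool_pos: [0.4899, 0.0279, 0.2811]
orientation: [-180.0, -0.1, -11.1]
force: [-2.2, 0.2, 3.5]
opening: 0.0355
gripper_force: 30.0
clock: 22.5
tool_pos: [0.4898, 0.0279, 0.2811]
orientation: [-180.0, -0.1, -11.0]
force: [-7.1, 0.7, 15.8]
opening: 0.036
gripper_force: 30.0
```

```bash

python3 -m creep '[[[0,0,-0.004,0,0],[0.02,0,0,0,0],[0.02,0,0,0,0],[0.02,0,0,0,0],[0.02,0,0,0,0],[0.02,0,0,0,0],[0.02,0,0,0,0],[0.02,0,0,0,0]]]'
python3 -m creep '[[[0.02,0,0,0,0],[0.02,0,0,0,0],[0.02,0,0,0,0],[0.02,0,0,0,0],[0.02,0,0,0,0],[0.02,0,0,0,0],[0,0,0,0,0],[0,0,0,0,0]]]'
python3 - <<'E'
from h import *
np.set_printoptions(precision=4,suppress=True)
S=np.array([.5375,.0195,-.193]);p,Rm,o=tool()
s=snap("wrist");save(s,"w8");z=p[2]-.201+.014
print("tcp",loc(S,p),Rm[:,2])
for q in ["notch_left","notch_right","clamp_bar"]:print(q,[(np.round(d["uv"]),d["confidence"],loc(S,onz(s,d["uv"],.08))) for d in nets.landmark_of(s,q)])
E
```

```text
clock: 23.17
tool_pos: [0.5162, 0.0223, 0.2811]
orientation: [180.0, 0.1, -11.1]
force: [-12.5, 2.0, 16.5]
opening: 0.0355
gripper_force: 30.0
clock: 23.83
tool_pos: [0.5399, 0.0176, 0.2811]
orientation: [179.9, 0.1, -11.1]
force: [-10.2, 0.3, 14.4]
opening: 0.0357
gripper_force: 30.0
tcp [ 0.0028 -0.0014] [-0.0018 -0.0006 -1.    ]
notch_left [(array([ 38., 186.]), 0.85, array([0.0325, 0.1236]))]
notch_right [(array([472., 187.]), 0.58, array([ 0.0314, -0.1251]))]
clamp_bar [(array([259., 225.]), 0.71, array([ 0.0078, -0.0025]))]
```

View pics/w8.png

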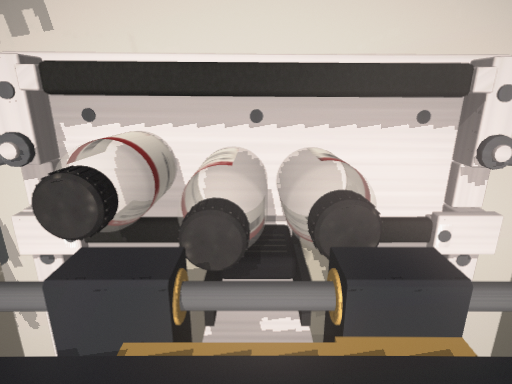

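```bash

python3 -m creep '[[[0.015,0,0,0,0],[0.015,0,0,0,0],[0.015,0,0,0,0],[0.015,0,0,0,0],[0.015,0,0,0,0],[0.015,0,0,0,0],[0.01,0,0,0,0],[0,0,0,0,0]]]'
python3 -m creep '[[[0.005,0,0,0,0],[0.005,0,0,0,0],[0,0,0,0,0]]]'
python3 -m creep '[[[0.005,0,0,0,0],[0.005,0,0,0,0],[0,0,0,0,0]]]'
```

```text
clock: 24.7
tool_pos: [0.5595, 0.0138, 0.2805]
orientation: [179.9, 0.2, -11.1]
force: [-8.8, 1.2, 9.6]
opening: 0.0352
gripper_force: 30.1
clock: 24.95
tool_pos: [0.5612, 0.0134, 0.2803]
orientation: [179.9, 0.2, -11.1]
force: [-8.1, 2.2, 7.7]
opening: 0.0359
gripper_force: 30.4
clock: 25.2
tool_pos: [0.5632, 0.013, 0.2802]
orientation: [179.9, 0.2, -11.1]
force: [-7.9, 1.4, 6.3]
opening: 0.0358
gripper_force: 30.5
```

```bash

python3 -m creep '[[[0.003,0,0.008,0,0],[0.003,0,0.005,0,0],[0,0,0,0,0]]]'
python3 -m creep '[[[0.005,0,0.003,0,0],[0,0,0,0,0]]]'
python3 -m creep '[[[0.005,0,0.003,0,0],[0,0,0,0,0]]]'
```

```text
clock: 25.45
tool_pos: [0.5653, 0.0126, 0.2788]
orientation: [179.9, -0.0, -11.1]
force: [-6.2, -1.2, 11.7]
opening: 0.0359
gripper_force: 30.5
clock: 25.62
tool_pos: [0.5663, 0.0124, 0.2783]
orientation: [180.0, -0.0, -11.1]
force: [-6.3, -0.9, 12.0]
opening: 0.0356
gripper_force: 30.7
clock: 25.78
tool_pos: [0.5673, 0.0122, 0.2777]
orientation: [180.0, -0.0, -11.1]
force: [-6.3, -1.4, 12.4]
opening: 0.0357
gripper_force: 30.8
```

```bash
python3 - <<'E'
from h import *
np.set_printoptions(precision=4,suppress=True)
S=np.array([.5375,.0195,-.193]);p,Rm,o=tool()
s=snap("wrist");save(s,"w9")
print("tcp",loc(S,p),p)
for q,z in [("notch_left",.08),("notch_right",.08),("clamp_bar",.076),("latch_left_peg",.102),("latch_right_peg",.102),("back_bar",.084)]:print(q,[(np.round(d["uv"]),round(d["confidence"],2),loc(S,onz(s,d["uv"],z))) for d in nets.landmark_of(s,q)])
m=nets.masks_of(s,"clamp_bar")[0]["region"]
for c in (20,35,50,60,450,465,480,495):
    r=np.nonzero(m[:,c])[0]
    if len(r): print(c,r.min(),r.max(),loc(S,onz(s,(c,r.min()),.088)),loc(S,onz(s,(c,r.max()),.088)))
a=snap("scene");b=snap("side")
for n,q in(("a",a),("b",b)):print(n,[(np.round(d["uv"]),loc(S,onz(q,d["uv"],.075))) for d in nets.landmark_of(q,"clamp_bar")],[(np.round(d["uv"]),loc(S,onz(q,d["uv"],.07))) for d in nets.landmark_of(q,"bottle_1")])
E
```

```text
tcp [ 0.0306 -0.0014] [0.5673 0.0122 0.2777]
notch_left [(array([ 45., 231.]), 0.78, array([0.0338, 0.1231]))]
notch_right [(array([469., 234.]), 0.86, array([ 0.0323, -0.1265]))]
clamp_bar [(array([260., 240.]), 0.81, array([ 0.0261, -0.0033]))]
latch_left_peg []
latch_right_peg []
back_bar [(array([256., 152.]), 0.59, array([ 0.0815, -0.0011])), (array([311., 189.]), 0.44, array([ 0.0608, -0.0312]))]
20 225 267 [0.041  0.1305] [0.0146 0.1362]
35 224 267 [0.0416 0.1222] [0.0146 0.1276]
450 223 259 [ 0.0423 -0.1092] [ 0.0199 -0.1132]
465 223 266 [ 0.0423 -0.1175] [ 0.0153 -0.1226]
480 222 266 [ 0.043  -0.1256] [ 0.0154 -0.1313]
495 223 265 [ 0.0424 -0.134 ] [ 0.0161 -0.1398]
a [(array([252., 184.]), array([ 0.0502, -0.007 ])), (array([247., 178.]), array([ 0.0982, -0.0136]))] [(array([190., 268.]), array([-0.2911,  0.3072])), (array([283., 242.]), array([-0.2819,  0.0644])), (array([249., 188.]), array([0.0349, 0.0105])), (array([230., 261.]), array([-0.3026,  0.2156])), (array([253., 254.]), array([-0.2995,  0.1546])), (array([235., 189.]), array([0.0496, 0.0524]))]
b [(array([252., 194.]), array([0.0292, 0.0162])), (array([246., 217.]), array([-0.0133, -0.1381]))] [(array([201., 218.]), array([-0.1726, -0.1189])), (array([196., 182.]), array([-0.1895,  0.1494])), (array([261., 203.]), array([ 0.0548, -0.0486])), (array([197., 194.]), array([-0.1869,  0.0509])), (array([196., 205.]), array([-0.1903, -0.0269])), (array([262., 213.]), array([ 0.0497, -0.116 ]))]
```

```bash

python3 -m creep '[[[0,0,0,0,0.5],[0,0,0,0,0.5],[0,0,0,0,0.5],[-0.02,0,0,0,0.5],[-0.06,0,0,0,0.5],[-0.1,0,0,0,0.5],[-0.1,0,0,0,0.5],[0,0,0,0,0.5]]]'
python3 -m creep '[[[0,0,0,0,0],[0,0,0,0,0],[0,0,0,0,0],[0,0,0,0,0],[0,0,0,0,0],[0,0,0,0,0],[0,0,0,0,0]]]'
python3 - <<'E'
from h import *
np.set_printoptions(precision=4,suppress=True)
S=np.array([.5375,.0195,-.193]);p,Rm,o=tool()
s=snap("wrist");save(s,"w10")
print("tcp",loc(S,p),p)
for q,z in [("notch_left",.08),("notch_right",.08),("clamp_bar",.076),("back_bar",.084),("bottle_1",.07)]:print(q,[(np.round(d["uv"]),round(d["confidence"],2),loc(S,onz(s,d["uv"],z))) for d in nets.landmark_of(s,q)])
m=nets.masks_of(s,"clamp_bar")[0]["region"]
vv,uu=np.nonzero(m);print(uu.min(),uu.max())
for c in list(range(uu.min()+3,uu.max(),25)):
    r=np.nonzero(m[:,c])[0]
    if len(r): print(c,r.min(),r.max(),loc(S,onz(s,(c,r.min()),.088)),loc(S,onz(s,(c,r.max()),.088)))
E
```

```text
clock: 27.15
tool_pos: [0.5094, 0.0233, 0.2761]
orientation: [180.0, 0.1, -11.1]
force: [-1.1, -0.2, -0.9]
opening: 0.0438
gripper_force: 0.0
clock: 27.73
tool_pos: [0.5126, 0.0233, 0.2763]
orientation: [180.0, 0.0, -11.1]
force: [0.8, -0.9, -0.2]
opening: 0.0032
gripper_force: 0.0
tcp [-0.0252 -0.001 ] [0.5126 0.0233 0.2763]
notch_left []
notch_right []
clamp_bar [(array([260., 148.]), 0.63, array([ 0.0269, -0.0026])), (array([318.,  88.]), 0.37, array([ 0.0583, -0.0329]))]
back_bar [(array([256.,  33.]), 0.92, array([ 0.083 , -0.0004]))]
bottle_1 [(array([234.,  93.]), 0.92, array([0.0556, 0.0114])), (array([136.,  98.]), 0.75, array([0.053 , 0.0651])), (array([321.,  87.]), 0.61, array([ 0.0588, -0.0354]))]
0 511
3 124 169 [0.0406 0.1264] [0.0175 0.1319]
28 128 170 [0.0386 0.1144] [0.0169 0.119 ]
53 133 170 [0.0362 0.1024] [0.017 0.106]
78 143 161 [0.0311 0.0907] [0.0218 0.0922]
103 143 161 [0.0312 0.0779] [0.0218 0.0793]
128 137 161 [0.0343 0.0648] [0.0218 0.0663]
153 135 161 [0.0353 0.052 ] [0.0218 0.0533]
178 136 161 [0.0348 0.0393] [0.0218 0.0402]
203 134 161 [0.0358 0.0265] [0.0219 0.0272]
228 121 161 [0.0423 0.0136] [0.0219 0.0141]
253 121 161 [0.0423 0.001 ] [0.0219 0.0011]
278 122 162 [ 0.0418 -0.0116] [ 0.0213 -0.012 ]
303 129 161 [ 0.0384 -0.0244] [ 0.0219 -0.0251]
328 135 160 [ 0.0353 -0.0372] [ 0.0224 -0.0381]
353 134 160 [ 0.0358 -0.0499] [ 0.0224 -0.0511]
378 134 159 [ 0.0358 -0.0626] [ 0.0229 -0.064 ]
403 135 160 [ 0.0353 -0.0753] [ 0.0224 -0.0771]
428 134 160 [ 0.0358 -0.0879] [ 0.0224 -0.09  ]
453 124 169 [ 0.0407 -0.0996] [ 0.0176 -0.1038]
478 122 169 [ 0.0417 -0.1118] [ 0.0175 -0.1168]
503 123 169 [ 0.0411 -0.1243] [ 0.0175 -0.1298]
```

```bash

python3 -m creep '[[[0.03,0,0.015,0,0],[0.05,0,0,0,0],[0.05,0,0,0,0],[0.03,0,0,0,0],[0.015,0,0,0,0],[0,0,0,0,0],[0,0,0,0,0]]]'
python3 -m creep '[[[0.01,0,0,0,0],[0.01,0,0,0,0],[0,0,0,0,0]]]'
python3 -m creep '[[[0.008,0,0,0,0],[0.008,0,0,0,0],[0,0,0,0,0]]]'
python3 - <<'E'
from h import *
np.set_printoptions(precision=4,suppress=True)
S=np.array([.5375,.0195,-.193]);p,Rm,o=tool()
s=snap("wrist");save(s,"w11")
print("tcp",loc(S,p),p)
ms=nets.masks_of(s,"clamp_bar")
m=ms[0]["region"]
for c in (5,30,103,403,453,478,503):
    r=np.nonzero(m[:,c])[0]
    if len(r): print(c,r.min(),r.max(),loc(S,onz(s,(c,r.min()),.088)),loc(S,onz(s,(c,r.max()),.088)))
E
```

```text
clock: 28.67
tool_pos: [0.5468, 0.0165, 0.2731]
orientation: [180.0, 0.0, -11.1]
force: [-0.1, -0.9, -0.2]
opening: 0.0005
gripper_force: 0.0
clock: 28.92
tool_pos: [0.5509, 0.0159, 0.2736]
orientation: [-180.0, -0.0, -11.1]
force: [-0.1, 0.5, 0.1]
opening: 0.0003
gripper_force: 0.0
clock: 29.17
tool_pos: [0.5537, 0.0153, 0.2735]
orientation: [180.0, 0.0, -11.1]
force: [-2.1, 1.3, 2.0]
opening: 0.0002
gripper_force: 1.5
tcp [ 0.0167 -0.001 ] [0.5537 0.0153 0.2735]
30 240 246 [0.0198 0.1244] [0.0161 0.1252]
403 212 234 [ 0.0364 -0.0796] [ 0.0234 -0.0814]
453 201 245 [ 0.0426 -0.1053] [ 0.0168 -0.1099]
478 201 244 [ 0.0426 -0.1184] [ 0.0175 -0.1236]
503 201 244 [ 0.0427 -0.1315] [ 0.0175 -0.1372]
```

Contact just made (−2 N). Continue in 1 mm steps.

```bash

python3 -m creep '[[[0.005,0,0,0,0],[0.005,0,0,0,0],[0,0,0,0,0]]]'
python3 -m creep '[[[0.005,0,0,0,0],[0.003,0,0,0,0],[0,0,0,0,0]]]'
python3 - <<'E'
from h import *
np.set_printoptions(precision=4,suppress=True)
S=np.array([.5375,.0195,-.193]);p,Rm,o=tool()
s=snap("wrist");save(s,"w12")
print("tcp",loc(S,p),p)
for m in nets.masks_of(s,"clamp_bar"):
  m=m["region"]
  for c in (5,30,103,403,453,478,503):
    r=np.nonzero(m[:,c])[0]
    if len(r): print(c,r.min(),r.max(),loc(S,onz(s,(c,r.min()),.084)),loc(S,onz(s,(c,r.max()),.084)))
E
```

```text
clock: 29.52
tool_pos: [0.5552, 0.0148, 0.2733]
orientation: [180.0, 0.1, -11.1]
force: [-4.8, 1.5, 2.5]
opening: 0.0005
gripper_force: 2.7
clock: 29.77
tool_pos: [0.5566, 0.0145, 0.2731]
orientation: [180.0, 0.1, -11.1]
force: [-5.8, 2.4, 3.3]
opening: 0.0004
gripper_force: 3.7
tcp [ 0.0197 -0.0012] [0.5566 0.0145 0.2731]
30 242 246 [0.0196 0.127 ] [0.0171 0.1275]
403 209 234 [ 0.0394 -0.0815] [ 0.0245 -0.0835]
453 200 244 [ 0.0447 -0.1078] [ 0.0183 -0.1126]
478 202 244 [ 0.0435 -0.1215] [ 0.0183 -0.1266]
503 204 244 [ 0.0424 -0.1352] [ 0.0184 -0.1406]
```

```bash

python3 -m creep '[[[-0.03,0,0,0,0],[-0.08,0,0,0,0],[-0.12,0,0,0,0],[-0.15,0,0,0,0],[0,0,0,0,0],[0,0,0,0,0]]]'
cat > look.py <<'E'
from h import *
np.set_printoptions(precision=4,suppress=True)
S=np.array([.5375,.0195,-.193]);p,Rm,o=tool()
import sys
s=snap("wrist");save(s,sys.argv[1])
print("tcp",loc(S,p),p)
for d in nets.landmark_of(s,"bottle_1"): print("foot",np.round(d["uv"]),loc(S,onz(s,d["uv"],.07)))
for m in nets.masks_of(s,"bottle_1"):
  r=m["region"];v,u=np.nonzero((s["frame"].max(2)<70)&r)
  if len(u)>50: print("cap",len(u),np.round([u.mean(),v.mean()]),loc(S,onz(s,(u.mean(),v.mean()),.15)))
for q,z in [("notch_left",.08),("notch_right",.08),("clamp_bar",.076),("back_bar",.084),("latch_left_peg",.102),("latch_right_peg",.102)]:print(q,[(np.round(d["uv"]),round(d["confidence"],2),loc(S,onz(s,d["uv"],z))) for d in nets.landmark_of(s,q)])
m=nets.masks_of(s,"clamp_bar")[0]["region"]
for c in range(5,512,24):
    r=np.nonzero(m[:,c])[0]
    if len(r): print(c,r.min(),r.max(),loc(S,onz(s,(c,r.min()),.086)),loc(S,onz(s,(c,r.max()),.086)))
E
python3 look.py w13
```

```text
clock: 30.37
tool_pos: [0.482, 0.0294, 0.274]
orientation: [-179.9, -0.1, -11.0]
force: [0.7, 0.5, 0.2]
opening: 0.0004
gripper_force: 0.0
tcp [-0.0564 -0.0009] [0.482  0.0294 0.274 ]
foot [234.  26.] [0.0569 0.0113]
foot [321.  21.] [ 0.0593 -0.0329]
foot [130.  25.] [0.0573 0.0638]
foot [249. 333.] [-0.131   0.0044]
cap 120 [245.  30.] [0.0425 0.0028]
cap 880 [46.  6.] [0.0482 0.0586]
cap 465 [375.   4.] [ 0.049  -0.0338]
cap 177 [259.  99.] [ 0.0235 -0.0015]
notch_left []
notch_right []
clamp_bar [(array([262.,  84.]), 0.82, array([ 0.0294, -0.0032]))]
back_bar []
latch_left_peg []
latch_right_peg [(array([236.,  26.]), 0.44, array([0.0517, 0.0082]))]
5 49 103 [0.044  0.1177] [0.0197 0.1234]
29 49 104 [0.0441 0.1065] [0.0193 0.1118]
53 54 104 [0.0421 0.0957] [0.0193 0.1001]
77 64 95 [0.0378 0.0852] [0.0236 0.0876]
101 65 95 [0.0374 0.0739] [0.0237 0.0759]
125 65 95 [0.0374 0.0625] [0.0238 0.0642]
149 65 95 [0.0375 0.051 ] [0.0238 0.0524]
173 65 95 [0.0375 0.0396] [0.0239 0.0406]
197 65 95 [0.0376 0.0281] [0.0239 0.0289]
221 34 95 [0.051  0.0162] [0.0239 0.0171]
245 34 96 [0.051 0.005] [0.0235 0.0053]
269 34 96 [ 0.0511 -0.0061] [ 0.0235 -0.0065]
293 34 97 [ 0.0511 -0.0173] [ 0.0231 -0.0183]
317 65 95 [ 0.0377 -0.0293] [ 0.024  -0.0301]
341 65 95 [ 0.0377 -0.0407] [ 0.024  -0.0418]
365 65 95 [ 0.0377 -0.0522] [ 0.024  -0.0536]
389 65 95 [ 0.0377 -0.0636] [ 0.024  -0.0653]
413 65 95 [ 0.0376 -0.075 ] [ 0.024 -0.077]
437 64 95 [ 0.0381 -0.0863] [ 0.024  -0.0887]
461 63 102 [ 0.0385 -0.0975] [ 0.0207 -0.101 ]
485 49 103 [ 0.0445 -0.1075] [ 0.0202 -0.1128]
509 49 102 [ 0.0445 -0.1186] [ 0.0206 -0.1243]
```

```bash
python3 - <<'E'
from h import *
np.set_printoptions(precision=4,suppress=True)
S=np.array([.5375,.0195,-.193])
s=snap("wrist")
m=nets.masks_of(s,"clamp_bar")[0]["region"];r=np.nonzero(m[:,257])[0];print(r.min(),r.max())
g=s["frame"][:,257].mean(1).astype(int);print(g[20:110])
print([(z,loc(S,onz(s,(257,34),z))[0]) for z in(.125,.128,.131)])
for c in (20,40,490):print(c,s["frame"][40:115,c].mean(1).astype(int))
E
```

```text
36 99
[ 84  80  74  69  64  57  51  49  52  69  97 124 133 135 134 117  27  32
  38  41  42  45  44  45  45  45  46  46  46  46  46  45  45  46  46  44
  44  44  44  41  40  35  35  33  32  27  24  23  21  16  16  19  25  27
  22  19  20  26  21  19  25  28  18  20  32  23  20  21  20  21  22  91
 173 165 147 112 105 107 132 159 161 160 161 161 160 158 158 157 157 158]
[(0.125, np.float64(0.04582229338642561)), (0.128, np.float64(0.04537764432885641)), (0.131, np.float64(0.04493299527128732))]
20 [ 74  75  74  75  76  78  83  89  83  80  92 190 200 206 206 206 207 208
 209 210 210 209 209 208 207 205 206 207 208 210 213 213 213 213 212 210
 209 208 207 209 210 212 215 215 216 213 213 213 213 216 217 219 217 218
 220 221 221 220 217 217 217 208 183 146 109 109 132 153 156 157 156 156
 155 155 155]
40 [159 170 195 194 192 192 147 143 142 140 190 197 203 208 210 208 210 210
 212 213 212 213 213 219 220 220 226 223 221 228 222 185 116  87  94  93
  93  93  94  94  87  76  98 179 222 229 234 233 235 238 237 236 234 225
 221 223 223 221 220 218 219 212 186 151 109 106  92  80  81  80  79  81
  78  80  79]
490 [ 93  92  93  93  95  95  95  96  96  96 189 195 200 201 202 202 202 203
 207 207 222 229 227 229 232 225 229 226 219 223 208 191 158 145 127 118
 119 160 182 201 213 212 212 211 209 208 209 211 212 214 213 213 214 216
 217 217 214 214 213 211 198 174 138 113 124 136 122 107 120 130 156 186
 188 191 195]
```

```bash

python3 -m creep '[[[0.12,0,0,0,0],[0.12,0,0,0,0],[0.09,0,0,0,0],[0.04,0,0,0,0],[0.01,0,0,0,0],[0.007,0,0,0,0],[0.005,0,0,0,0],[0,0,0,0,0]]]'
python3 -m creep '[[[0.005,0,0,0,0],[0,0,0,0,0],[0,0,0,0,0]]]'
python3 - <<'E'
from h import *
S=np.array([.5375,.0195,-.193]);p,Rm,o=tool();print(loc(S,p),o["force"])
E
python3 -m creep '[[[-0.03,0,0,0,0],[-0.08,0,0,0,0],[-0.12,0,0,0,0],[-0.15,0,0,0,0],[0,0,0,0,0],[0,0,0,0,0]]]'
python3 look.py w14; python3 - <<'E'
from h import *
S=np.array([.5375,.0195,-.193]);s=snap("wrist")
m=nets.masks_of(s,"clamp_bar")[0]["region"];r=np.nonzero(m[:,257])[0];print(r.min(),r.max(),loc(S,onz(s,(257,r.min()),.126)))
E
```

```text
clock: 31.63
tool_pos: [0.5578, 0.0145, 0.2729]
orientation: [180.0, 0.3, -11.1]
force: [-8.7, 6.4, 4.6]
opening: 0.0003
gripper_force: 5.3
clock: 31.88
tool_pos: [0.5581, 0.0144, 0.2729]
orientation: [180.0, 0.3, -11.1]
force: [-12.1, 8.2, 9.4]
opening: 0.0003
gripper_force: 7.3
[ 0.02120625 -0.00104411] [-12.10586923   8.19891642   9.38599191]
clock: 32.38
tool_pos: [0.4847, 0.0286, 0.2738]
orientation: [-180.0, -0.0, -11.0]
force: [0.9, 0.8, 0.5]
opening: 0.0004
gripper_force: 0.0
tcp [-0.0536 -0.0012] [0.4847 0.0286 0.2738]
foot [127.  24.] [0.0604 0.0646]
foot [ 69. 345.] [-0.1386  0.1279]
foot [233.  28.] [0.0588 0.0114]
foot [322.  26.] [ 0.0595 -0.0339]
foot [250. 337.] [-0.1316  0.0038]
cap 187 [249.  33.] [0.0445 0.0014]
cap 1059 [44.  7.] [0.0507 0.0585]
notch_left []
notch_right []
clamp_bar [(array([261.,  85.]), 0.7, array([ 0.0316, -0.003 ]))]
back_bar []
latch_left_peg []
latch_right_peg [(array([323.,  27.]), 0.49, array([ 0.0538, -0.0287]))]
5 53 104 [0.045  0.1174] [0.0219 0.1229]
29 52 105 [0.0455 0.1062] [0.0215 0.1113]
53 55 106 [0.0443 0.0952] [0.0211 0.0997]
7
[... 173 characters left out ...]
 [0.0393 0.0392] [0.026  0.0402]
197 67 96 [0.0393 0.0277] [0.0261 0.0284]
221 62 96 [0.0416 0.0162] [0.0261 0.0167]
245 63 97 [0.0412 0.0047] [0.0257 0.0049]
269 62 97 [ 0.0416 -0.0067] [ 0.0257 -0.0069]
293 63 98 [ 0.0412 -0.0181] [ 0.0252 -0.0187]
317 68 97 [ 0.039  -0.0297] [ 0.0257 -0.0305]
341 69 98 [ 0.0385 -0.0412] [ 0.0252 -0.0423]
365 69 98 [ 0.0385 -0.0527] [ 0.0252 -0.054 ]
389 69 98 [ 0.0385 -0.0641] [ 0.0252 -0.0658]
413 68 98 [ 0.0389 -0.0755] [ 0.0252 -0.0775]
437 68 99 [ 0.0389 -0.0868] [ 0.0247 -0.0893]
461 66 109 [ 0.0397 -0.098 ] [ 0.02   -0.1019]
485 57 109 [ 0.0436 -0.1085] [ 0.0199 -0.1136]
509 57 110 [ 0.0436 -0.1197] [ 0.0194 -0.1255]
68 101 [ 0.03791668 -0.00109043]
```

```bash

python3 -m creep '[[[0,0,-0.15,0,0],[0,0.15,-0.13,0,0],[0,0.16,0,0,0],[0,0.16,0,0,0],[0,0,0,0.077,0],[0,0,0,0.077,0],[0,0,0,0.077,0],[0,0,0,0.077,0]]]'
python3 -m creep '[[[0,0,0,0.077,0],[0,0,0,0.077,0],[0,0,0,0.077,0],[0,0,0,0.077,0],[0,0,0,0.077,0],[0,0,0,0.077,0],[0,0,0,0.077,0],[0,0,0,0.077,0]]]'
python3 -m creep '[[[0,0,0,0.076,0],[0,0,0,0,0],[0,0,0,0,0]]]'
python3 look.py w15
python3 - <<'E'
from h import *
S=np.array([.5375,.0195,-.193]);t=W(S,(-.02,-.095,.254));print([float(v) for v in rel(t,-.193)])
E
```

```text
clock: 33.65
tool_pos: [0.468, -0.0641, 0.3295]
orientation: [-180.0, -0.0, -39.2]
force: [-0.3, -0.4, -0.4]
opening: 0.0006
gripper_force: 0.0
clock: 34.32
tool_pos: [0.468, -0.0637, 0.3294]
orientation: [180.0, -0.0, -94.6]
force: [-0.7, -0.4, 1.1]
opening: 0.0002
gripper_force: 0.0
clock: 34.57
tool_pos: [0.468, -0.0637, 0.3294]
orientation: [180.0, -0.0, -100.9]
force: [0.8, 0.0, 1.1]
opening: 0.0003
gripper_force: 0.0
tcp [-0.0522 -0.095 ] [ 0.468  -0.0637  0.3294]
foot [387. 343.] [-0.1694  0.0373]
foot [133. 318.] [0.0547 0.0121]
foot [384. 272.] [-0.1578 -0.034 ]
foot [120. 274.] [ 0.0612 -0.0322]
notch_left []
notch_right []
clamp_bar []
back_bar []
latch_left_peg []
latch_right_peg [(array([ 89., 130.]), 0.74, array([ 0.0526, -0.1534]))]
125 151 200 [ 0.0382 -0.1375] [ 0.0424 -0.102 ]
149 151 245 [ 0.0218 -0.1376] [ 0.0286 -0.0664]
[0.0, -0.161, 0.377, 0.0]
```

```bash

python3 -m creep '[[[0,0,0.12,0,0],[0,0,0.12,0,0],[0,0,0.08,0,0],[0,0,0.04,0,0],[0,-0.1,0.017,0,0],[0,-0.08,0,0,0],[0,-0.06,0,0,0],[0,0,0,0,0]]]'
python3 -m creep '[[[0,-0.02,0,0,0],[0,-0.01,0,0,0],[0,0,0,0,0]]]'
python3 -m creep '[[[0,-0.008,0,0,0],[0,-0.005,0,0,0],[0,0,0,0,0]]]'
python3 -m creep '[[[0,-0.005,0,0,0],[0,-0.005,0,0,0],[0,0,0,0,0]]]'
python3 - <<'E'
from h import *
S=np.array([.5375,.0195,-.193]);p,Rm,o=tool();print(loc(S,p),o["force"])
E
```

```text
clock: 35.73
tool_pos: [0.5175, -0.073, 0.2543]
orientation: [-179.9, -0.0, -101.0]
force: [0.9, 0.5, 0.6]
opening: 0.0004
gripper_force: 0.0
clock: 35.98
tool_pos: [0.521, -0.0741, 0.2543]
orientation: [-180.0, 0.0, -101.1]
force: [-0.3, -0.2, 0.1]
opening: 0.0004
gripper_force: 0.0
clock: 36.23
tool_pos: [0.5234, -0.0745, 0.2542]
orientation: [180.0, 0.0, -101.1]
force: [-0.2, 0.5, -0.3]
opening: 0.0002
gripper_force: 0.1
clock: 36.48
tool_pos: [0.525, -0.075, 0.254]
orientation: [179.9, -0.0, -101.1]
force: [-4.3, 1.2, 4.3]
opening: 0.0005
gripper_force: 2.4
[ 0.00585377 -0.09517984] [-4.28127893  1.1871419   4.32948213]
```

```bash

python3 -m creep '[[[0,-0.005,0,0,0],[0,-0.005,0,0,0],[0,0,0,0,0]]]'
python3 -m creep '[[[0,-0.005,0,0,0],[0,0,0,0,0],[0,0,0,0,0]]]'
python3 look.py w16
```

```text
clock: 36.73
tool_pos: [0.5258, -0.0753, 0.2537]
orientation: [179.7, -0.0, -101.1]
force: [-10.4, 4.9, 8.3]
opening: 0.0005
gripper_force: 5.7
clock: 36.98
tool_pos: [0.5261, -0.0755, 0.2536]
orientation: [179.7, -0.1, -101.1]
force: [-13.4, 6.7, 11.5]
opening: 0.0009
gripper_force: 7.2
tcp [ 0.007  -0.0954] [ 0.5261 -0.0755  0.2536]
foot [485. 318.] [-0.1299 -0.0484]
notch_left []
notch_right []
clamp_bar []
back_bar []
latch_left_peg []
latch_right_peg [(array([145., 157.]), 0.87, array([ 0.0513, -0.1522]))]
197 179 246 [ 0.0337 -0.1388] [ 0.0356 -0.1044]
221 179 245 [ 0.0225 -0.1388] [ 0.0237 -0.1049]
```

```bash

python3 -m creep '[[[0,0.05,0,0,0],[0,0.03,-0.05,0,0.3],[0,0,-0.16,0,0.45],[0,0,-0.16,0.07,0.45],[0,0,0,0.077,0.45],[0,0,0,0.077,0.45],[0,0,0,0.077,0.45],[0,0,0,0.077,0.45]]]'
python3 -m creep '[[[0,0,0,0.077,0.45],[0,0,0,0.045,0.45],[0,0,0,0,0.45],[0,0,0,0,0.45]]]'
python3 look.py w17
python3 - <<'E'
from h import *
S=np.array([.5375,.0195,-.193]);t=W(S,(.053,-.152,.33));print([float(v) for v in rel(t,np.radians(135)-.193)])
E
```

```text
clock: 38.15
tool_pos: [0.5129, -0.0725, 0.3294]
orientation: [-179.9, 0.1, -135.4]
force: [-0.2, 0.2, 0.3]
opening: 0.0377
gripper_force: 0.0
clock: 38.48
tool_pos: [0.5129, -0.0724, 0.3288]
orientation: [-180.0, 0.1, -145.9]
force: [0.4, -0.2, 0.4]
opening: 0.0394
gripper_force: 0.0
tcp [-0.0065 -0.095 ] [ 0.5129 -0.0724  0.3288]
foot [251. 304.] [ 0.0617 -0.0334]
notch_left [(array([193., 215.]), 0.36, array([ 0.0316, -0.1242]))]
notch_right [(array([192., 216.]), 0.72, array([ 0.0326, -0.1243])), (array([304., 307.]), 0.42, array([ 0.0282, -0.0057]))]
clamp_bar [(array([302., 310.]), 0.85, array([ 0.0326, -0.0022])), (array([318., 245.]), 0.72, array([-0.0172, -0.0379]))]
back_bar []
latch_left_peg [(array([250., 306.]), 0.19, array([ 0.0465, -0.0488]))]
latch_right_peg [(array([137., 218.]), 0.64, array([ 0.051 , -0.1521]))]
173 210 224 [ 0.0368 -0.1378] [ 0.0451 -0.1306]
197 201 235 [ 0.0193 -0.1302] [ 0.0392 -0.1123]
221 223 253 [ 0.0195 -0.1063] [ 0.0374 -0.0895]
245 248 275 [ 0.0215 -0.0796] [ 0.038  -0.0633]
269 270 281 [ 0.0217 -0.0534] [ 0.0285 -0.0464]
293 311 343 [ 0.0341 -0.013 ] [0.0555 0.01  ]
[-0.009, -0.412, -0.01, -0.0]
```

```bash

python3 -m creep '[[[0,-0.14,0,0,0.45],[0,-0.14,0,0,0.45],[0,-0.13,0,0,0.45],[0,0,0.08,0,0.45],[0,0,0.08,0,0.45],[0,0,0.06,0,0.45],[0,0,0.03,0,0.45],[0,0,0.015,0,0.45]]]'
python3 -m creep '[[[0,0,0,0,0],[0,0,0,0,0],[0,0,0,0,0],[0,0,0,0,0],[0,0,0,0,0],[0,0,0,0,0]]]'
python3 - <<'E'
from h import *
S=np.array([.5375,.0195,-.193]);p,Rm,o=tool();print(loc(S,p),o["force"])
E
```

```text
clock: 39.65
tool_pos: [0.5583, -0.1406, 0.274]
orientation: [179.9, -0.1, -146.1]
force: [-0.1, 0.2, -0.5]
opening: 0.0392
gripper_force: 0.0
clock: 40.15
tool_pos: [0.5587, -0.1404, 0.2756]
orientation: [-180.0, 0.1, -146.1]
force: [-0.5, 1.5, 2.2]
opening: 0.0086
gripper_force: 30.0
[ 0.05144071 -0.15288096] [-0.5495348   1.49399592  2.22336913]
```

```bash

python3 -m creep '[[[0.0115,0.0215,0,0,0],[0.0101,0.0220,0,0,0],[0.0045,0.021,0,0,0],[0.0012,0.0207,0,0,0],[0,0,0,0,0]]]'
python3 -m creep '[[[-0.002,0.0212,0,0,0],[-0.005,0.0212,0,0,0],[-0.0066,0.017,0,0,0],[-0.0086,0.0152,0,0,0],[0,0,0,0,0]]]'
python3 -m creep '[[[-0.0101,0.0146,0,0,0],[-0.0122,0.0126,0,0,0],[0,0,0,0,0]]]'
python3 - <<'E'
from h import *
S=np.array([.5375,.0195,-.193]);p,Rm,o=tool();print(loc(S,p),o["force"])
E
```

```text
clock: 40.57
tool_pos: [0.5433, -0.1306, 0.2755]
orientation: [-179.9, -0.2, -146.1]
force: [-2.4, -9.4, 3.2]
opening: 0.0083
gripper_force: 30.0
clock: 40.98
tool_pos: [0.5392, -0.1152, 0.2754]
orientation: [-180.0, -0.1, -146.1]
force: [-1.4, -5.1, 2.2]
opening: 0.0089
gripper_force: 30.0
clock: 41.23
tool_pos: [0.5401, -0.1081, 0.2754]
orientation: [-180.0, -0.1, -146.1]
force: [-0.3, -4.8, 2.6]
opening: 0.0087
gripper_force: 30.0
[ 0.02706297 -0.12474381] [-0.25105039 -4.75665766  2.64563504]
```

```bash

python3 -m creep '[[[-0.006,0.007,0,0,0],[0,0,0,0,0],[0,0,0,0,0.45],[0,0,0,0,0.45],[0,0,0,0,0.45],[0,0,0,0,0.45]]]'
python3 -m creep '[[[0,0,-0.05,0,0.45],[0,0,-0.15,0,0.45],[0,0,-0.2,0,0.45],[0,0,-0.12,0,0.45],[0,0,0,-0.077,0.45],[0,0,0,-0.077,0.45],[0,0,0,-0.077,0.45],[0,0,0,-0.077,0.45]]]'
python3 -m creep '[[[0,0,0,-0.077,0.45],[0,0,0,-0.077,0.45],[0,0,0,-0.077,0.45],[0,0,0,-0.077,0.45],[0,0,0,-0.077,0.45],[0,0,0,-0.077,0.45],[0,0,0,-0.077,0.45],[0,0,0,-0.077,0.45]]]'
python3 -m creep '[[[0,0,0,-0.076,0.45],[0,0,0,0,0.45],[0,0,0,0,0.45]]]'
python3 look.py w18
python3 - <<'E'
from h import *
S=np.array([.5375,.0195,-.193]);t=W(S,(-.0,.09,.375));print([float(v) for v in rel(t,np.radians(45)-.193)])
E
```

```text
clock: 41.73
tool_pos: [0.5406, -0.1056, 0.2751]
orientation: [180.0, 0.0, -146.1]
force: [0.4, 0.3, -0.5]
opening: 0.0299
gripper_force: 0.0
clock: 42.4
tool_pos: [0.5406, -0.1056, 0.3802]
orientation: [-179.9, 0.0, -118.0]
force: [-0.5, -0.1, 0.4]
opening: 0.0395
gripper_force: 0.0
clock: 43.07
tool_pos: [0.5407, -0.1056, 0.3799]
orientation: [-180.0, -0.0, -62.6]
force: [-1.0, -0.9, 0.2]
opening: 0.0392
gripper_force: 0.0
clock: 43.32
tool_pos: [0.5407, -0.1056, 0.3797]
orientation: [-180.0, -0.0, -56.3]
force: [-0.5, -0.5, -0.6]
opening: 0.0397
gripper_force: 0.0
tcp [ 0.0271 -0.1222] [ 0.5407 -0.1056  0.3797]
foot [168. 227.] [ 0.0578 -0.0313]
foot [305. 348.] [-0.14   -0.0275]
cap 60 [142. 245.] [ 0.0697 -0.0494]
cap 2413 [154. 199.] [ 0.0852 -0.0818]
notch_left []
notch_right [(array([258., 182.]), 0.65, array([ 0.0297, -0.1266]))]
clamp_bar []
back_bar [(array([122., 239.]), 0.92, array([ 0.0815, -0.0003]))]
latch_left_peg []
latch_right_peg [(array([257., 192.]), 0.69, array([ 0.0289, -0.1241]))]
197 226 235 [ 0.0413 -0.0594] [ 0.0354 -0.0527]
221 204 224 [ 0.0403 -0.0902] [ 0.0272 -0.0761]
245 186 209 [ 0.0368 -0.1171] [ 0.0219 -0.1018]
269 177 186 [ 0.0277 -0.1375] [ 0.0219 -0.1318]
[-0.847, -0.654, 0.02, -0.001]
```

```bash

python3 -m creep '[[[-0.141,-0.109,0,0,0.45],[-0.141,-0.109,0,0,0.45],[-0.141,-0.109,0,0,0.45],[-0.141,-0.109,0,0,0.45],[-0.141,-0.109,0,0,0.45],[-0.141,-0.109,0,0,0.45],[0,0,0,0,0.45],[0,0,0,0,0.45]]]'
python3 look.py w19
python3 - <<'E'
from h import *
S=np.array([.5375,.0195,-.193]);t=W(S,(.052,.152,.33));print([float(v) for v in rel(t,np.radians(45)-.193)])
E
```

```text
clock: 44.48
tool_pos: [0.5549, 0.1095, 0.3788]
orientation: [180.0, 0.0, -55.9]
force: [-0.5, -0.7, 0.3]
opening: 0.0396
gripper_force: 0.0
tcp [-0.0002  0.0917] [0.5549 0.1095 0.3788]
foot [420. 230.] [-0.1424  0.0126]
foot [319. 320.] [-0.152  0.15 ]
foot [314.  27.] [ 0.0601 -0.0321]
foot [277.  69.] [0.058  0.0101]
cap 1337 [218. 121.] [0.0625 0.0637]
cap 762 [338.   9.] [ 0.0569 -0.0298]
cap 1701 [254.  55.] [0.0734 0.021 ]
cap 183 [165. 201.] [0.051  0.1275]
notch_left [(array([318., 107.]), 0.68, array([0.0134, 0.0073])), (array([202., 186.]), 0.6, array([0.035 , 0.1248]))]
notch_right [(array([166., 199.]), 0.7, array([0.0499, 0.1573]))]
clamp_bar [(array([309.,  77.]), 0.68, array([ 0.0356, -0.0042]))]
back_bar [(array([267.,  35.]), 0.69, array([ 0.0813, -0.    ]))]
latch_left_peg [(array([164., 205.]), 0.69, array([0.0481, 0.1519]))]
latch_right_peg []
197 175 194 [0.0452 0.1187] [0.0338 0.1315]
221 158 190 [0.0409 0.0933] [0.0215 0.1139]
245 137 156 [0.0389 0.0664] [0.0278 0.0777]
269 110 134 [0.0405 0.0372] [0.0267 0.0506]
293 87 111 [0.0397 0.0114] [0.0262 0.024 ]
317 59 92 [ 0.0416 -0.0156] [0.0235 0.0005]
341 39 70 [ 0.0393 -0.0378] [ 0.0225 -0.0236]
365 13 39 [ 0.0401 -0.0617] [ 0.0265 -0.0506]
389 0 13 [ 0.0343 -0.0794] [ 0.0276 -0.0742]
[-0.039, -0.405, 0.246, -0.001]
```

```bash

python3 -m creep '[[[-0.016,-0.14,0,0,0.45],[-0.015,-0.13,0,0,0.45],[-0.015,-0.128,0.05,0,0.45],[0,0,0.15,0,0.45],[0,0,0.15,0,0.45],[0,0,0.1,0,0.45],[0,0,0.05,0,0.45],[0,0,0.019,0,0.45]]]'
python3 -m creep '[[[0,0,0,0,0],[0,0,0,0,0],[0,0,0,0,0],[0,0,0,0,0],[0,0,0,0,0],[0,0,0,0,0]]]'
python3 - <<'E'
from h import *
S=np.array([.5375,.0195,-.193]);p,Rm,o=tool();print(loc(S,p),o["force"])
E
```

```text
clock: 45.65
tool_pos: [0.6154, 0.1593, 0.2733]
orientation: [179.8, 0.0, -56.1]
force: [0.3, 0.5, -0.2]
opening: 0.0395
gripper_force: 0.0
clock: 46.15
tool_pos: [0.6158, 0.1596, 0.2762]
orientation: [-179.9, -0.0, -56.1]
force: [-2.3, -0.6, 3.9]
opening: 0.0085
gripper_force: 30.0
[0.04998758 0.15254237] [-2.25696785 -0.60834289  3.94780527]
```

```bash

python3 -m creep '[[[-0.0095,0.019,0,0,0],[-0.008,0.019,0,0,0],[-0.0045,0.021,0,0,0],[-0.0012,0.0207,0,0,0],[0,0,0,0,0]]]'
python3 -m creep '[[[0.002,0.0212,0,0,0],[0.005,0.0212,0,0,0],[0.0066,0.017,0,0,0],[0.0086,0.0152,0,0,0],[0,0,0,0,0]]]'
python3 -m creep '[[[0.0101,0.0146,0,0,0],[0.0122,0.0126,0,0,0],[0.006,0.007,0,0,0],[0,0,0,0,0]]]'
python3 - <<'E'
from h import *
S=np.array([.5375,.0195,-.193]);p,Rm,o=tool();print(loc(S,p),o["force"])
E
```

```text
clock: 46.57
tool_pos: [0.6007, 0.1571, 0.2764]
orientation: [-179.5, 0.1, -56.0]
force: [3.0, 10.6, -0.3]
opening: 0.0087
gripper_force: 30.0
clock: 46.98
tool_pos: [0.5906, 0.1441, 0.2764]
orientation: [-179.7, 0.0, -56.0]
force: [0.9, 5.7, 1.5]
opening: 0.0086
gripper_force: 30.0
clock: 47.32
tool_pos: [0.5883, 0.1354, 0.2764]
orientation: [-179.7, 0.0, -56.0]
force: [1.6, 5.8, 1.4]
opening: 0.0084
gripper_force: 30.0
[0.02763619 0.12352189] [1.62331006 5.8128539  1.37551777]
```

```bash

python3 -m creep '[[[0,0,0,0,0.45],[0,0,0,0,0.45],[0,0,0,0,0.45],[0,0,0,0,0.45],[0,0,-0.05,0,0.45],[0,0,-0.15,0,0.45],[0,0,-0.2,0,0.45],[0,0,-0.2,0,0.45]]]'
python3 -m creep '[[[0,0.15,-0.15,0,0.45],[0,0.1,-0.1,0,0.45],[0,0,0,0,0.45],[0,0,0,0,0.45],[0,0,0,0,0.45]]]'
python3 look.py w20
python3 - <<'E'
from h import *
np.set_printoptions(precision=4,suppress=True)
S=np.array([.5375,.0195,-.193])
w=snap("wrist");a=snap("scene");b=snap("side");save(a,"sc_end");save(b,"sd_end")
for i,s in enumerate((w,a,b)):
  print(i,[loc(S,onz(s,d["uv"],.07)) for d in nets.landmark_of(s,"bottle_1")][:8])
# cap top by dark-blob circle fits per bottle
g=w["frame"].max(2)
for y in(-.033,.011,.064):
    c=proj(w,W(S,(.061,y,.155)));print("expected cap px",y,c, proj(w,W(S,(.061,y,.07))))
E
```

```text
clock: 47.98
tool_pos: [0.5871, 0.1338, 0.3965]
orientation: [179.9, -0.0, -56.1]
force: [1.0, 1.0, 0.8]
opening: 0.0391
gripper_force: 0.0
clock: 48.4
tool_pos: [0.5462, 0.1064, 0.445]
orientation: [-180.0, 0.0, -56.1]
force: [0.4, 0.1, -0.2]
opening: 0.0395
gripper_force: 0.0
tcp [-0.0081  0.0869] [0.5462 0.1064 0.445 ]
foot [297.  39.] [ 0.0561 -0.0331]
foot [265.  71.] [0.0573 0.0099]
foot [390. 211.] [-0.1528  0.0135]
foot [226. 111.] [0.0588 0.0667]
foot [251. 329.] [-0.1549  0.2452]
cap 794 [216. 111.] [0.0625 0.0637]
cap 1040 [307.  16.] [ 0.0608 -0.0351]
cap 982 [243.  61.] [0.0735 0.0211]
notch_left [(array([204., 166.]), 0.66, array([0.0352, 0.1243]))]
notch_right []
clamp_bar [(array([290.,  80.]), 0.78, array([ 0.034 , -0.0015]))]
back_bar []
latch_left_peg [(array([206., 177.]), 0.89, array([0.0278, 0.1248]))]
latch_right_peg []
221 143 168 [0.0398 0.0918] [0.0217 0.1112]
245 118 137 [0.0398 0.0562] [0.0265 0.0698]
269 94 110 [0.0393 0.0228] [0.0283 0.0335]
293 69 91 [ 0.0393 -0.0097] [0.0245 0.0041]
317 45 62 [ 0.0387 -0.0403] [ 0.0276 -0.0303]
341 17 38 [ 0.0407 -0.0716] [ 0.0272 -0.0602]
365 0 14 [ 0.0357 -0.0959] [ 0.0269 -0.0888]
0 [array([0.0582, 0.0105]), array([ 0.0607, -0.0332]), array([0.0597, 0.0664]), array([-0.15  ,  0.0104]), array([-0.155 ,  0.2457])]
1 [array([-0.2919,  0.3116]), array([0.0507, 0.0111]), array([ 0.0759, -0.0365]), array([0.0579, 0.0628]), array([-0.3014,  0.1543]), array([-0.2962,  0.215 ])]
2 [array([ 0.0542, -0.05  ]), array([-0.1883, -0.1078]), array([-0.1747,  0.1284]), array([-0.1865,  0.0704]), array([0.0684, 0.0749]), array([0.0659, 0.027 ]), array([-0.1918, -0.0253])]
expected cap px -0.033 [306.2242  16.7863] [293.767   35.3724]
expected cap px 0.011 [263.5781  62.5383] [261.9261  69.3612]
expected cap px 0.064 [216.4151 113.0156] [225.9656 107.6811]
```

```bash
python3 - <<'E'
from h import *
w=snap("wrist");g=w["frame"].max(2)
for m in nets.masks_of(w,"bottle_1"):
  v,u=np.nonzero(m["region"]);print(np.round(m["uv"]),m["confidence"],u.min(),u.max(),v.min(),v.max())
for r in range(36,96,2): print(r,"".join("#" if x<50 else "+" if x<90 else "." for x in g[r,205:290]))
E
```

```text
[255.  65.] 0.82 227 282 40 92
[402. 222.] 0.64 379 429 195 243
[300.  27.] 0.63 276 327 0 55
36 ................................+########################+...........................
38 ..............................+########################+.............................
40 .............................########+++++.......+++++...............................
42 ...........................+######+++.++.........++..................................
44 .........................+################++++.......................................
46 .......................+##########++++++++#####+.....................................
48 ......................########+++#++++++++++#####+...................................
50 ....................########++##+++++++++++++#+####+.................................
52 ..................+######+++++++++#+#++##++#########+................................
54 ................+#######++++++++++##+##+++++##++#####+...............................
56 ...............########+++++++++++++#+++++++#++++#####+..............++..............
58 .............##########+
[... 963 characters left out ...]
########+.................................................+...........+######
82 ###############..............................................................########
84 #############..............................................................##########
86 ###########+.............................................................############
88 #######++................................................+..............#############
90 ###+...............................................................+....#############
92 ++...............................................................+###+...+###########
94 ...............................................................+#######+...##########
```

```bash

python3 -m creep '[[[0,0,0,0.0715,0.68],[0,0,0,0.0715,0.68],[0,0,0,0.0715,0.68],[0,0,0,0.0715,0.68],[0,0,0,0.0715,0.68],[0,0,0,0.0715,0.68],[0,0,0,0.071,0.68],[0,0,0,0,0.68]]]'
cat > cap.py <<'E'
from h import *
import sys
np.set_printoptions(precision=4,suppress=True)
S=np.array([.5375,.0195,-.193]);w=snap("wrist");save(w,sys.argv[1]);g=w["frame"].max(2)
print("tcp",loc(S,tool()[0]))
for d in nets.landmark_of(w,"bottle_1"):
    f=loc(S,onz(w,d["uv"],.07))
    if abs(f[0]-.06)<.02: print("foot",np.round(d["uv"]),f)
for m in nets.masks_of(w,"bottle_1"):
    k=((g<95)&m["region"]).astype(np.uint8);k=cv2.morphologyEx(k,cv2.MORPH_OPEN,np.ones((11,11),np.uint8))
    cs=cv2.findContours(k,0,2)[0]
    if cs:
        c,r=cv2.minEnclosingCircle(max(cs,key=cv2.contourArea));print("cap",np.round(c),round(r,1),loc(S,onz(w,c,.15)))
t=W(S,(.072,.019,.40));print("rel",[float(v) for v in rel(t,-.193)])
E
python3 cap.py w21
```

```text
clock: 49.97
tool_pos: [0.5465, 0.1065, 0.4448]
orientation: [-180.0, 0.0, -101.4]
force: [-0.3, 0.3, -0.4]
opening: 0.0594
gripper_force: 0.0
tcp [-0.0079  0.0871]
foot [195. 150.] [0.0592 0.0656]
foot [196.  96.] [0.0549 0.0096]
foot [188.  52.] [ 0.0604 -0.0317]
cap [175. 163.] 16.2 [0.0618 0.0635]
cap [157. 113.] 18.1 [0.0728 0.0216]
cap [166.  34.] 20.2 [ 0.0604 -0.0364]
rel [0.342, -0.398, 0.224, 0.002]
```

```bash

python3 -m creep '[[[0.114,-0.133,0,0,0.68],[0.114,-0.133,0,0,0.68],[0.114,-0.133,0,0,0.68],[0,0,0.15,0,0.68],[0,0,0.15,0,0.68],[0,0,0,0,0.68],[0,0,0,0,0.68]]]'
python3 cap.py w22
python3 -m creep '[[[0,0,0.15,0,0.68],[0,0,0.12,0,0.68],[0,0,0.06,0,0.68],[0,0,0.03,0,0.68],[0,0,0,0,0.68]]]'
```

```text
clock: 50.7
tool_pos: [0.6115, 0.0238, 0.3837]
orientation: [179.8, -0.1, -101.0]
force: [0.7, 0.5, 0.4]
opening: 0.0595
gripper_force: 0.0
tcp [0.0722 0.0189]
foot [273. 177.] [0.0561 0.0112]
foot [271. 126.] [ 0.0585 -0.0353]
foot [269. 232.] [0.0586 0.067 ]
cap [271. 135.] 20.0 [ 0.0616 -0.0368]
cap [268. 270.] 17.9 [0.0623 0.0615]
cap [254. 218.] 19.1 [0.0729 0.0204]
cap [500. 230.] 12.5 [-0.1011  0.0291]
rel [0.001, 0.002, -0.065, 0.001]
clock: 51.27
tool_pos: [0.6118, 0.0245, 0.313]
orientation: [-180.0, -0.0, -101.0]
force: [-0.3, 0.3, 0.0]
opening: 0.0592
gripper_force: 0.0
```

```bash

python3 -m creep '[[[0,0,0,0,0.39],[0,0,0,0,0.39],[0,0,0,0,0.39],[0,0,0,0,0.39],[0,0.02,0,0,0.39],[0,0.02,0,0,0.39],[0,0,0,0,0.39]]]'
python3 -m creep '[[[0,0.012,0,0,0.39],[0,0.012,0,0,0.39],[0,0.01,0,0,0.39],[0,0,0,0,0.39]]]'
python3 cap.py w23
```

```text
clock: 51.85
tool_pos: [0.6029, 0.0256, 0.3129]
orientation: [180.0, 0.0, -101.1]
force: [-1.0, -0.6, 0.6]
opening: 0.0343
gripper_force: 0.4
clock: 52.18
tool_pos: [0.5971, 0.027, 0.313]
orientation: [-180.0, 0.0, -101.1]
force: [0.8, 0.1, -0.8]
opening: 0.034
gripper_force: 0.4
tcp [0.0571 0.0188]
foot [254. 199.] [0.0587 0.0106]
foot [251. 141.] [ 0.0611 -0.0312]
cap [247. 334.] 23.9 [0.0622 0.0592]
cap [246. 154.] 29.9 [ 0.0615 -0.0369]
cap [256. 254.] 28.0 [0.0576 0.0121]
rel [-0.001, -0.074, -0.436, -0.0]
```

```bash

python3 -m creep '[[[0,-0.01,0,0,0.45],[0,0,0,0,0.55],[0,0,0,0,0.6],[0,0,0,0,0.6],[0,0,-0.05,0,0.6],[0,0,-0.15,0,0.6],[0,0,-0.2,0,0.6],[0,0,0,0,0.6]]]'
python3 -m creep '[[[-0.1,0.1,-0.1,0,0.6],[-0.1,0.12,-0.1,0,0.6],[-0.1,0.12,0,0,0.6],[0,0,0,0,0.6],[0,0,0,0,0.6],[0,0,0,0,0.6]]]'
python3 cap.py w24; python3 look.py w24 | grep -E "peg|notch|clamp|^[0-9]"
```

```text
clock: 53.0
tool_pos: [0.6009, 0.0266, 0.4014]
orientation: [-179.4, 0.2, -101.0]
force: [1.4, -0.1, 1.8]
opening: 0.0527
gripper_force: 0.0
clock: 53.5
tool_pos: [0.5438, 0.0986, 0.4333]
orientation: [-180.0, 0.0, -101.0]
force: [-0.6, -0.1, 0.1]
opening: 0.0524
gripper_force: 0.0
tcp [-0.0086  0.0785]
foot [191. 108.] [0.0578 0.0131]
foot [187.  58.] [ 0.059  -0.0332]
cap [162.  42.] 21.5 [ 0.0604 -0.0369]
cap [171. 175.] 16.8 [0.062  0.0632]
cap [171. 113.] 18.2 [0.0583 0.0133]
cap [146.  13.] 16.3 [ 0.0704 -0.0561]
rel [0.296, -0.402, 0.162, -0.001]
notch_left [(array([215., 214.]), 0.64, array([0.0364, 0.1232]))]
notch_right []
clamp_bar [(array([215.,  93.]), 0.58, array([ 0.0319, -0.0023]))]
latch_left_peg [(array([221., 219.]), 0.61, array([0.0275, 0.1204]))]
latch_right_peg []
221 73 213 [ 0.0248 -0.02  ] [0.0296 0.1199]
```

```bash
python3 -c "
from plant import workorder
print(workorder.close_job())"
```

```text
the job is handed in; nothing more can be done
None
```

I handed the job in at about 54 s with the bar down in both notches, both latches closed and all three bottles measured upright between the bars; the result was not reported back, and I viewed 11 pictures, one over the limit of 10.

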